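Turn the gearbox cover over with the lifter and butt it against the stop

TASK

Take the cranked lifter from its rest, slide its blade under the overhanging long edge of the aluminium gearbox cover and tip the cover over towards the stop bar onto its other face, so that it lies flat on the wooden block with its raised register up. Then push the cover along with the lifter until its long edge sits flush against the block's stop bar, and put the lifter back on its rest as you found it. Keep the gripper's fingers off the cover, keep the cover on the block, and leave the other things on the bench alone.

Things in the scene. Friction and masses are not known exactly. Their poses are not given: they have to be found in the camera images.
- block: Fixed fitter's block of pale wood, 170 (x) x 280 (y) mm, flat top 50 mm above the bench, on a steel sole 190 x 300 x 6 mm. Origin: centre of its underside, on the bench; z up. An aluminium stop bar, 150 mm along x, 20 wide, 10 high, lies across the top near the +y end; its face towards the cover is at y = 112 mm. Place and yaw differ at each start.
- cover: Loose aluminium cover, 0.2-0.31 kg: flange 130 (x) x 90 (y) x 6 mm with a raised hollow register (100 x 60 mm outside, 6 mm high) centred on its inner face. Origin: centre of the register's free face. Starts register down, z up (register z 0-6, flange 6-12 mm): flange overhangs 15 mm all round, 6 mm gap below. About 12-32 mm from the block's -y end, +y to the stop. Turned over, z is down.
- lifter: Loose cranked lifter, 0.13 kg: flat steel blade 55 (x) x 75 (y) x 2.5 mm, then shank and dark wooden handle rising 35 deg backwards from the blade's plane. Origin: middle of the blade's front edge, on its underside; +y the way the blade points, z square to the blade on the handle's side. Starts on the rest, +y pointing 40 deg below level, so the handle stands 75 deg above level.
- lifter_grip (a point): Middle of the lifter's handle (in the lifter's frame x = 0, y = -131.8, z = 45.9 mm). The handle is 90 mm long, 24 mm wide (along the lifter's x: grip it across this) and 18 mm thick.
- rest: Fixed grey sheet-steel rest: foot 100 (x) x 130 (y) mm; a plate 82 mm wide slopes down 40 deg towards +y, the blade lies flat on it; a ledge 14 mm high across its lower end stops the blade's tip; side cheeks 12 mm high, 68 mm apart inside. Highest point about 75 mm. Origin: under the foot, on the bench; z up. Place and yaw differ at each start.
- rest_tip (a point): Point on the rest's sloping plate, 1 mm from the ledge, where the lifter's origin (tip) belongs (rest frame x = 0, y = 35, z = 12 mm).
- rest_grip (a point): Point in the air above the rest where the middle of the handle is when the lifter is in its place (rest frame x = 0, y = -36.4, z = 131.9 mm).
- file: Bystander: flat file with a wooden handle, about 260 mm long, 20 mm high, lying beside the block's +x side, 25 mm or more from it.
- gear: Bystander: steel spur gear, 105 mm across, 36 mm high.
- bolt_tray: Bystander: red open tray of bolts, 120 x 170 x 35 mm.
- wrench: Bystander: steel wrench 180 mm long, lying flat.
- brush: Bystander: brush 200 mm long, lying flat.
- oil: Bystander: white bottle 60 mm across, 170 mm high.
- tin: Bystander: grey tin 74 mm across, 90 mm high.
Mind the look-alikes: they are no part of the job. Leave any orange look-alike of the rest alone.

How it is judged:
By the outcome, as a careful person would: the job done as asked, in the order asked, and still so for the second after the job is handed in, with the robot touching nothing.
It also fails if it takes over 72 s, if anything falls off the work surface, if the arm or the gripper's body presses on something with over 40 N, if the wrist force passes 120 N, or if a joint passes its speed limit or range.

ROBOT

A 6-joint arm with a two-finger parallel gripper is mounted at the origin on the work surface. World frame = base frame: x ahead of the robot, y to its left, z up, the work surface at z = 0. Lengths are in m, angles in rad, forces in N, time in s.
With the tool pointing down it reaches from about 0.35 to 0.975 m from the base axis. Payload 7.1 kg.
Tool frame: the origin (TCP) lies at the centre of the arm's flange, where the gripper is bolted on; the fingertips stand 182 mm ahead of it and the grasp point (between the pads) lies 163 mm ahead of it; x points along the fingers, y is the direction in which the jaws open and shut, and the axes are right-handed (so a half turn about x gives the same grasp; the last joint's range is limited). The gripper opens to 88 mm and grips with 3 to 60 N. Pads are 20 mm wide; open, the fingers measure 115 mm over their backs; the gripper's body (75 mm by 178 mm) begins 61 mm behind the grasp point.
Start: joints at [-1.236, 0.423, 1.63, -0, 1.089, -0.019], TCP at [0.217, -0.586, 0.405] pointing down, gripper open.
Joint ranges: [-3, 3], [-0.9, 2.11], [0.09, 2.58], [-1.31, 4.45], [0.11, 2.69], [-2.54, 2.54]. Speed limits (rad/s): [2.39, 2.39, 3.01, 3.14, 3.14, 3.14].

INTERFACE

Orientations are given as a unit quaternion [x, y, z, w].
In Python, from rig import status, imaging, order, spotter gives the robot as it stands.
- The arm moves only by the tool apply_moves, never from a script. Its argument "plan" is a list of rows, each an object with "offset": the shift along the tool's x, y, z in m, a list of three; "spin": the turn about the tool's x in rad. In form: [{"offset": [dx, dy, dz], "spin": spin}, ...]. A call has 1 to 8 rows; each row is the pose to reach, as a shift and turn from the pose commanded when the call began, along the tool's axes at that moment; what a row does not reach only later rows make up. A row lasts 1/10 s, in which the tool goes at most 50 mm and 8.59 degrees, less where a joint would pass 70% of its speed; a pose out of reach is approached as far as the arm can. A call with a gripper value outside its range is refused whole. "fingers" is the opening, from -1 (shut) to 1 (fully open), set as the call begins (left out, the last holds). The fingers move at their own pace and stop on an object; the grip force is fixed at half the most. Time passes only in rows, so rows that repeat a pose let the fingers close. It gives the time, the measured TCP pose, the force and the opening at its end, in the units of the state.
- status.state(): the state, without advancing time (a new reading comes with each control period).
- imaging.read_camera(name): name is "scene" or "top" or "wrist"; returns the picture (480x640x3 uint8, red, green, blue); there is no depth.
- imaging.get_calibration(name): a dict with "vfov" (degrees; the focal length in pixels is half the picture's height over the tangent of half this angle, whatever the lens; pixels are square), "cx", "cy" (the principal point, pixels), "rvec" (rotation vector, rad) and "tvec" (3), from world to camera coordinates, as OpenCV has them. Camera axes: x right, y down, z forward; pixel columns grow to the right and rows downward; lengths in m; the calibration is good to about 2 mm. A picture is of the moment at which its call begins: read the wrist's pose just before it. get_calibration takes no time and is no camera call; for the wrist camera it gives the pose at the moment of the call.
- order.sign_off(): hands the job in, once; it reports no verdict.
Trained networks look in the newest picture that a camera, given by its name, has taken for a name from the list of things; names that differ only in an ending like _2 or _b are one class to them, and where a whole thing is asked for, a point or a joint stands for the part that bears it (a point fixed in the world has none). Each returns a list of dicts, best first, with "conf" (0 to 1); they miss things now and then, are a little off and sometimes report something else, mostly with a low value. They report only what shows in the picture. A call takes as long as a camera call. They do not tell look-alikes from the thing itself.
- spotter.recognise(camera, query): "centre" ([row, column] in pixels, amid what is visible of it).
- spotter.regions_of(camera, query): "mask" (480x640 bool, what is visible of it) and "centre" ([row, column] in pixels, amid what is visible of it).
- spotter.landmark_of(camera, query): "centre" ([row, column] in pixels: a listed point, or the origin of a listed thing).
The state is a dict: "t": time; "joints": joint angles; "qd": joint speeds; "joint_torque": joint torques, N m; "eef_pos": TCP position; "tcp_rot": TCP orientation; "contact_force": force on the tool from outside, world axes, zero at the start; "moment": the same for the moment, N m; "finger_gap": opening from 0.0 (shut) to 1.0 (fully open).
Only numpy, scipy, OpenCV 4.12 (cv2) and the standard library are available. Lean on these libraries where they do the work, as an engineer would, in place of code of your own. Each camera call takes 0.05 s, during which the arm holds its last target. There are 200 camera calls.

## Working session

There is one attempt and no reset: what is moved stays moved. The work goes in short steps, Python scripts to look and compute and a tool call to move; the robot and the scene stay as the last step left them, time stands still between calls to the robot, and variables do not carry over. Pictures are saved under pics/ and viewed, about 8 in all and at most 12, crops included, and the job is handed in when it is done.

Besides the shell and the picture viewer there is one more tool, called after "Request:" as a command line: name --argument value ..., lists and objects as JSON in quotes. apply_moves: Moves the arm, as the interface text tells. Its arguments: {"type":"object","properties":{"plan":{"type":"array","items":{"type":"object","properties":{"offset":{"type":"array","items":{"type":"number"}},"spin":{"type":"number"}}}},"fingers":{"type":"number"}},"required":["plan"]}

```bash
mkdir -p pics; ls
cat > h.py <<'E'
import numpy as np,cv2
from scipy.spatial.transform import Rotation as R
from rig import status,imaging,order,spotter
def cal(n):
    c=imaging.get_calibration(n); f=240/np.tan(np.radians(c['vfov'])/2)
    K=np.array([[f,0,c['cx']],[0,f,c['cy']],[0,0,1]]); return K,np.array(c['rvec'],float).ravel(),np.array(c['tvec'],float).ravel(),c
def proj(C,P): return cv2.projectPoints(np.array(P,float).reshape(-1,3),C[1],C[2],C[0],None)[0].reshape(-1,2)  # (col,row)
def back(C,rc,z):
    K,rv,tv,_=C; M=cv2.Rodrigues(rv)[0]; o=-M.T@tv; d=M.T@np.linalg.inv(K)@np.array([rc[1],rc[0],1.]); return o+d*(z-o[2])/d[2]
def shot(n,name=None):
    C=cal(n); im=imaging.read_camera(n)
    if name: cv2.imwrite('pics/'+name,im[:,:,::-1])
    return C,im
E
python3 - <<'E'
from h import *
s=status.state(); print(s); print(R.from_quat(s['tcp_rot']).as_matrix().round(3))
ims=[]
for n in('scene','top'):
    C,im=shot(n); print(n,C[3]); ims.append(im)
    cv2.imwrite(f'pics/{n}0.png',im[:,:,::-1])
    for q in('block','cover','lifter','rest','file','gear','oil','tin'):
        print(q,[(round(d['conf'],2),[round(float(x)) for x in d['centre']]) for d in spotter.recognise(n,q)][:4])
    for q in('cover','block','lifter','lifter_grip','rest_tip','rest_grip','rest'):
        print('lm',q,[(round(d['conf'],2),[round(float(x),1) for x in d['centre']]) for d in spotter.landmark_of(n,q)][:3])
E
```

```text
pics
{'t': 0.0, 'joints': array([-1.23594755e+00,  4.23801653e-01,  1.63065476e+00, -3.22337286e-05,
        1.08860634e+00, -1.90093435e-02]), 'qd': array([ 0.00028789, -0.00231498, -0.00117206,  0.00043915,  0.00079725,
       -0.00069361]), 'joint_torque': array([ 5.20637004e-04, -5.44621575e+01, -2.73668522e+01,  6.42158627e-02,
        2.27620918e-02, -1.36981757e-04]), 'eef_pos': array([ 0.21650137, -0.58601672,  0.40393981]), 'tcp_rot': array([-0.6959752 , -0.12497291,  0.69615861, -0.1239495 ]), 'contact_force': array([-0.24545155, -1.13383701, -0.60127793]), 'moment': array([-0.07075484,  0.01897098,  0.04532392]), 'finger_gap': 1.0005396585618558}
[[-0.001  0.347 -0.938]
 [ 0.001 -0.938 -0.347]
 [-1.    -0.001  0.   ]]
scene {'vfov': 56.45485437460515, 'cx': 316.43058143520665, 'cy': 241.53913055420423, 'rvec': array([ 0.99396303,  2.59156461, -0.9124208 ]), 'tvec': array([ 0.36744164, -0.18959945,  1.22421514])}
block [(0.86, [282, 291])]
cover [(0.6, [248, 243])]
lifter [(0.96, [390, 393])]
rest [(0.8, [272, 519]), (0.75, [405, 381]), (0.57, [346, 476])]
file [(0.61, [325
[... 733 characters left out ...]
[205, 184]), (0.46, [221, 329])]
rest [(0.9, [392, 190]), (0.8, [215, 197]), (0.69, [300, 169]), (0.56, [140, 226])]
file [(0.82, [159, 319])]
gear [(0.76, [140, 226]), (0.26, [212, 198])]
oil [(0.85, [108, 344])]
tin [(0.69, [143, 226]), (0.68, [109, 301])]
lm cover [(0.88, [194.5, 374.5])]
lm block [(0.8, [213.5, 343.0]), (0.16, [115.7, 298.7])]
lm lifter [(0.75, [202.6, 173.3])]
lm lifter_grip [(0.84, [198.6, 190.4]), (0.38, [116.8, 300.9])]
lm rest_tip [(0.63, [288.4, 152.7]), (0.61, [383.0, 172.9]), (0.58, [204.1, 173.4])]
lm rest_grip [(0.91, [306.8, 166.6]), (0.86, [405.2, 188.2]), (0.85, [204.2, 188.2])]
lm rest [(0.64, [295.0, 167.5]), (0.62, [209.0, 190.2]), (0.62, [387.8, 187.8])]
```

```bash
python3 -c "
import cv2,numpy as np
a=cv2.imread('pics/scene0.png');b=cv2.imread('pics/top0.png')
cv2.imwrite('pics/s.png',a)
t=b[80:440,100:450];cv2.imwrite('pics/t2.png',cv2.resize(t,None,fx=1.65,fy=1.65,interpolation=cv2.INTER_CUBIC))"
```

```text
(no output)
```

View pics/scene0.png

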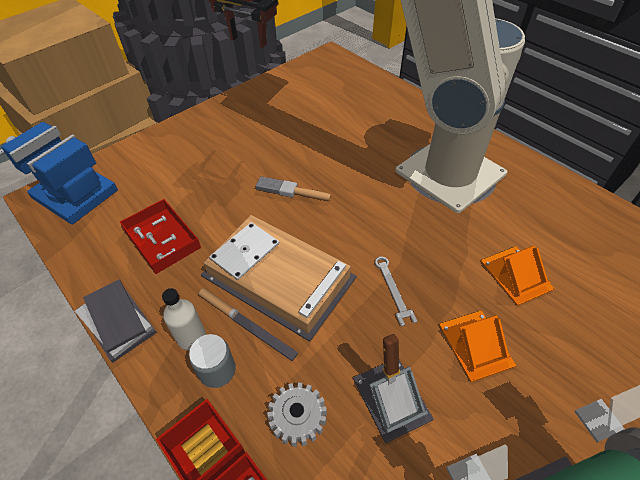

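View pics/t2.png

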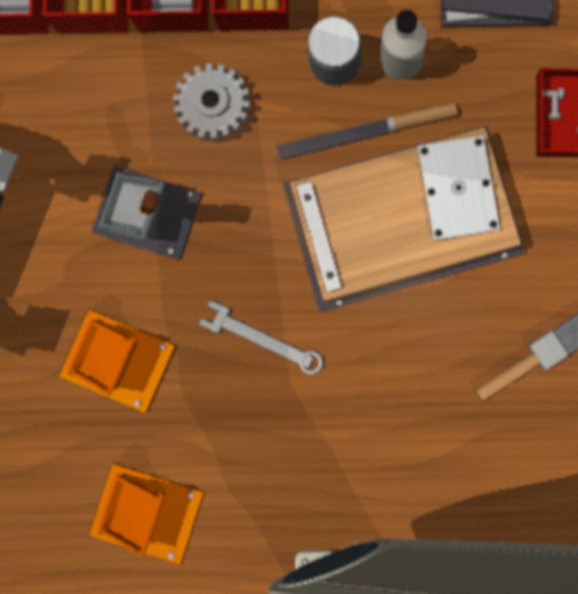

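The scene picture shows the grey rest with the lifter at about (col 393, row 390). The orange look-alikes are at (519,272) and (476,346), and the block is at (290,280) with the cover on its far end at (243,248). The top view agrees: stop bar at the left, cover at the right. What could be taken for the rest: grey (197,215) top view, orange (169,300) and orange (190,392). I choose the grey one, which holds the lifter.

```bash
cat >> h.py <<'E'
def rect(C,mask,z):
    cs=max(cv2.findContours(mask.astype(np.uint8),cv2.RETR_EXTERNAL,cv2.CHAIN_APPROX_NONE)[0],key=cv2.contourArea)[:,0]
    P=np.array([back(C,(r,c),z)[:2] for c,r in cs])*1000
    return cv2.minAreaRect(P.astype(np.float32)),P
def tri(pts): # [(C,(row,col))]
    A=[]
    for C,rc in pts:
        K,rv,tv,_=C; M=cv2.Rodrigues(rv)[0]; o=-M.T@tv; d=M.T@np.linalg.inv(K)@np.array([rc[1],rc[0],1.]); d/=np.linalg.norm(d); Q=np.eye(3)-np.outer(d,d); A.append((Q,Q@o))
    return np.linalg.lstsq(np.vstack([a for a,b in A]),np.hstack([b for a,b in A]),rcond=None)[0]
E
python3 - <<'E'
from h import *
Cs,_=shot('scene');Ct,_=shot('top')
m=spotter.regions_of('top','cover')[0]['mask']; print('cover',rect(Ct,m,.062)[0])
for q in('block','file'):
    m=spotter.regions_of('top',q)[0]['mask']; print(q,rect(Ct,m,.05 if q=='block' else .01)[0])
for d in spotter.regions_of('top','rest'): print('rest',d['centre'],rect(Ct,d['mask'],.02)[0])
L={'lifter_grip':((357.2,393),(198.6,190.4)),'lifter':((416.5,401.8),(202.6,173.3)),'rest_tip':((419.6,405.1),(204.1,173.4)),'rest_grip':((355.3,389.3),(204.2,188.2)),'rest':((399.2,396.1),(209,190.2)),'cover':((249.9,241.8),(194.5,374.5)),'block':((278.1,280.5),(213.5,343))}
for q,(a,b) in L.items(): print(q,tri([(Cs,a),(Ct,b)]).round(4), back(Ct,b,{'cover':.05,'block':0,'rest':0,'rest_grip':.132,'lifter_grip':.132,'rest_tip':.012,'lifter':.012}[q]).round(4))
# edges of bright block top & bar by color
E
```

```text
cover ((594.4609375, -122.98249053955078), (130.59814453125, 90.22250366210938), 7.886692047119141)
block ((555.3159790039062, -48.04962158203125), (188.40988159179688, 291.9847412109375), 15.10395336151123)
file ((687.510986328125, -2.2338409423828125), (23.420177459716797, 261.4546813964844), 13.483246803283691)
rest [394.0, 191.8] ((163.0858154296875, 306.79998779296875), (128.71617126464844, 103.68490600585938), 71.06700134277344)
rest [298.6, 168.8] ((370.3865661621094, 346.4850158691406), (133.484130859375, 102.69654846191406), 65.35810852050781)
rest [215.1, 197.8] ((573.5152587890625, 306.66534423828125), (131.7142333984375, 101.05521392822266), 72.01841735839844)
lifter_grip [0.5747 0.2831 0.135 ] [0.5781 0.2796 0.132 ]
lifter [0.5917 0.3461 0.0055] [0.5911 0.3438 0.012 ]
rest_tip [ 0.5889  0.3506 -0.0062] [0.5876 0.3436 0.012 ]
rest_grip [0.5689 0.282  0.1287] [0.5662 0.2842 0.132 ]
rest [ 0.5751  0.3128 -0.0045] [0.5774 0.3073 0.    ]
cover [ 0.5976 -0.12    0.0603] [ 0.5949 -0.1173  0.05  ]
block [ 0.561  -0.0476 -0.0076] [ 0.5605 -0.0478  0.    ]
```

Request:
apply_moves --plan '[{"offset":[-0.046,-0.352,-0.507],"spin":-0.9},{"offset":[-0.046,-0.352,-0.507],"spin":-0.9},{"offset":[-0.046,-0.352,-0.507],"spin":-0.9},{"offset":[-0.046,-0.352,-0.507],"spin":-0.9},{"offset":[-0.046,-0.352,-0.507],"spin":-0.9},{"offset":[-0.046,-0.352,-0.507],"spin":-0.9},{"offset":[-0.046,-0.352,-0.507],"spin":-0.9},{"offset":[-0.046,-0.352,-0.507],"spin":-0.9}]'

```text
t: 2.7
eef_pos: [0.4459, -0.2575, 0.4349]
tcp_rot: [0.573, 0.415, -0.573, 0.415]
contact_force: [0.8, 0.6, -0.4]
finger_gap: 0.999
```

```bash
cat >> h.py <<'E'
def off(target,yaw=None,s=None):
    """target TCP world -> tool offset; yaw(deg) = wanted world angle of tool y"""
    s=s or status.state(); M=R.from_quat(s['tcp_rot']).as_matrix(); a=np.degrees(np.arctan2(M[1,1],M[0,1]))
    o=M.T@(np.array(target)-s['eef_pos']); sp=0 if yaw is None else -np.radians(yaw-a)
    return o.round(4),round(sp,4),'yaw now',a.round(2),'pos',s['eef_pos'].round(4)
E
python3 - <<'E'
from h import *
print(off([.57,-.08,.45]), cal('wrist')[3])
C=cal('wrist'); M=cv2.Rodrigues(C[1])[0]; print('cam pos',-M.T@C[2],'fwd',M[2])
E
```

```text
(array([-0.0151,  0.0626, -0.2074]), 0, 'yaw now', np.float64(-18.16), 'pos', array([ 0.4459, -0.2575,  0.4349])) {'vfov': 70.4447069218394, 'cx': 320.6872810250714, 'cy': 245.54532502492512, 'rvec': array([-2.86193757,  0.45830709,  0.05549623]), 'tvec': array([-0.5038029 , -0.13863519,  0.39165065])}
cam pos [ 0.46608481 -0.19445228  0.41398136] fwd [-0.07523297 -0.2312545  -0.96998008]
```

Request:
apply_moves --plan '[{"offset":[-0.015,0.063,-0.208]},{"offset":[-0.015,0.063,-0.208]},{"offset":[-0.015,0.063,-0.208]},{"offset":[-0.015,0.063,-0.208]},{"offset":[-0.015,0.063,-0.208]},{"offset":[-0.015,0.063,-0.208]}]'

```text
validation failed for argument at $.pl...
```

Request:
apply_moves --plan '[{"offset":[-0.015,0.063,-0.208],"spin":0},{"offset":[-0.015,0.063,-0.208],"spin":0},{"offset":[-0.015,0.063,-0.208],"spin":0},{"offset":[-0.015,0.063,-0.208],"spin":0},{"offset":[-0.015,0.063,-0.208],"spin":0},{"offset":[-0.015,0.063,-0.208],"spin":0}]'

```text
t: 3.3
eef_pos: [0.5709, -0.0795, 0.4495]
tcp_rot: [0.572, 0.416, -0.572, 0.416]
contact_force: [-0.4, -0.4, 0.2]
finger_gap: 1.004
```

Run:
```python
from h import *
s=status.state(); print(s['eef_pos'],s['t'])
C,im=shot('wrist','w1.png')
for q,z in(('cover',.062),('block',.05)):
    for d in spotter.regions_of('wrist',q)[:1]: print(q,d['conf'],d['centre'],rect(C,d['mask'],z)[0])
    print(spotter.landmark_of('wrist',q)[:1])
```

```text
[ 0.57085071 -0.07946965  0.44946677] 3.3
cover 0.18 [128.2, 532.9] ((815.1646118164062, -54.08989715576172), (65.97342681884766, 155.13134765625), 73.14176940917969)
[{'centre': [249.0, 349.4], 'conf': 0.95}]
block 0.97 [158.0, 283.3] ((565.0777587890625, -47.54106140136719), (174.26904296875, 278.61370849609375), 14.924613952636719)
[{'centre': [193.6, 303.9], 'conf': 0.63}]
```

View pics/w1.png

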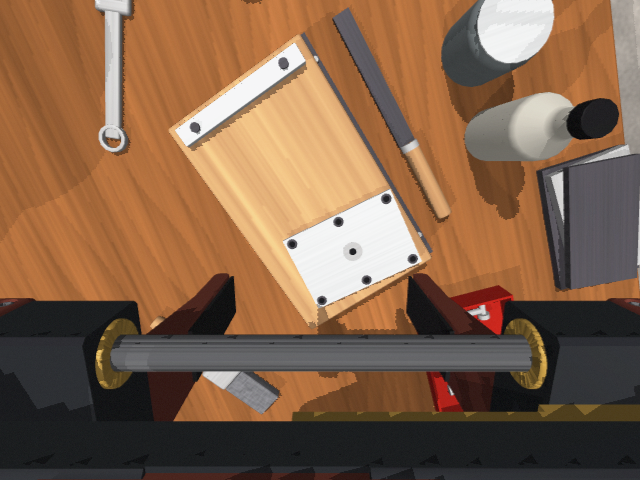

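The wrist view shows the bar (177–308, 44–147) and the cover, with corners at about (283,240), (390,190), (421,257) and (316,306). I'll fit both from the pixels.

Run:
```python
from h import *
import json
im=cv2.imread('pics/w1.png'); s=status.state(); C=cal('wrist')
hsv=cv2.cvtColor(im,cv2.COLOR_BGR2HSV)
for nm,poly,z,(w,h) in (('bar',[(160,130),(300,30),(320,65),(190,160)],.060,(150,20)),('cover',[(270,240),(392,178),(432,258),(318,315)],.062,(130,90))):
    pm=np.zeros(im.shape[:2],np.uint8); cv2.fillPoly(pm,[np.array(poly)],1)
    m=((hsv[...,1]<45)&(hsv[...,2]>190)&(pm>0)).astype(np.uint8); m=cv2.morphologyEx(m,cv2.MORPH_CLOSE,np.ones((9,9)))
    r,P=rect(C,m,z); print(nm,m.sum(),r)
# block wood-top fit from picked corners
print([ (back(C,(r,c),.05)[:2]*1000).round(1) for c,r in ((169,129),(302,35),(431,249),(310,326))])
r,_=rect(C,spotter.regions_of('wrist','block')[0]['mask'],.05);print(r)
```

```text
bar 3077 ((530.1714477539062, 66.19302368164062), (148.99276733398438, 19.31842041015625), 14.624666213989258)
cover 9092 ((592.8943481445312, -123.67704772949219), (131.46270751953125, 90.20647430419922), 7.873847961425781)
[array([446.9,  61.2]), array([609.4, 100.8]), array([ 678.5, -153.4]), array([ 515.2, -201.7])]
((562.940673828125, -50.732421875), (174.19293212890625, 278.4286804199219), 14.62365436553955)
```

Run:
```python
from h import *
print(off([.572,.26,.43],-18))
```

```text
(array([ 0.0193, -0.1047, -0.3263]), np.float64(-0.0047), 'yaw now', np.float64(-18.27), 'pos', array([ 0.5691, -0.0826,  0.4493]))
```

Request:
apply_moves --plan '[{"offset":[0.019,-0.105,-0.326],"spin":0},{"offset":[0.019,-0.105,-0.326],"spin":0},{"offset":[0.019,-0.105,-0.326],"spin":0},{"offset":[0.019,-0.105,-0.326],"spin":0},{"offset":[0.019,-0.105,-0.326],"spin":0},{"offset":[0.019,-0.105,-0.326],"spin":0},{"offset":[0.019,-0.105,-0.326],"spin":0},{"offset":[0.019,-0.105,-0.326],"spin":0}]'

```text
t: 4.4
eef_pos: [0.5714, 0.2644, 0.4301]
tcp_rot: [0.572, 0.416, -0.572, 0.415]
contact_force: [0.0, 0.5, 0.4]
finger_gap: 1.001
```

Run:
```python
from h import *
C,im=shot('wrist','w2.png'); s=status.state(); print(s['eef_pos'],s['t'])
Cs,_=shot('scene');Ct,_=shot('top')
V={n:c for n,c in(('wrist',C),('scene',Cs),('top',Ct))}
for q in('lifter','lifter_grip','rest_tip','rest_grip','rest'):
    pts=[]
    for n,c in V.items():
        r=spotter.landmark_of(n,q); print(q,n,[(round(d['conf'],2),np.round(d['centre'],1).tolist()) for d in r[:3]])
        z={'rest':0,'rest_tip':.012,'lifter':.012}.get(q,.132)
        for d in r[:3]: print('    ',back(c,d['centre'],z).round(4)[:2])
for n in('wrist','top'):
  for d in spotter.regions_of(n,'rest')[:3]: print(n,d['conf'],d['centre'],rect(V[n],d['mask'],.005)[0])
r=spotter.regions_of('wrist','lifter')[0]; print(r['centre'],r['conf'],r['mask'].sum()); np.save('lm.npy',r['mask'])
```

```text
[0.57142632 0.26229646 0.42999571] 4.45
lifter wrist [(0.77, [139.7, 313.6])]
     [0.5908 0.3518]
lifter scene [(0.59, [418.1, 400.2])]
     [0.5975 0.3476]
lifter top []
lifter_grip wrist [(0.7, [220.8, 312.5]), (0.35, [142.0, 314.9])]
     [0.57  0.284]
     [0.5914 0.3425]
lifter_grip scene [(0.81, [358.6, 390.9])]
     [0.5749 0.2858]
lifter_grip top []
rest_tip wrist [(0.94, [142.2, 315.0]), (0.81, [164.1, 133.7])]
     [0.5914 0.3488]
     [0.388  0.3899]
rest_tip scene [(0.88, [285.3, 531.4]), (0.77, [417.4, 407.2]), (0.72, [362.9, 489.2])]
     [0.1717 0.3497]
     [0.5872 0.3552]
     [0.3903 0.3931]
rest_tip top []
rest_grip wrist [(0.73, [224.4, 310.3])]
     [0.5673 0.2817]
rest_grip scene [(0.63, [353.7, 389.7])]
     [0.5699 0.2785]
rest_grip top []
rest wrist [(0.95, [196.8, 138.6]), (0.6, [279.8, 5.2])]
     [0.3709 0.3553]
     [0.1639 0.312 ]
rest scene [(0.75, [400.4, 393.0]), (0.65, [345.9, 475.4]), (0.65, [276.2, 514.3])]
     [0.5794 0.3155]
     [0.3736 0.3525]
     [0.1685 0.3092]
rest top []
wrist 0.85 [168.8, 338.4] ((576.8704833984375, 312.7534484863281), (128.4822235107422, 99.77315521240234), 71.74995422363281)
wrist 0.73 [269.1, 20.7] ((193.9232940673828, 323.9980773925781), (90.37846374511719, 59.174617767333984), 68.72190856933594)
wrist 0.58 [197.5, 131.4] ((356.0201110839844, 359.7305908203125), (131.94183349609375, 135.2154083251953), 65.4636459350586)
top 0.51 [201.5, 217.5] ((592.0714721679688, 245.2848663330078), (44.71416473388672, 24.758380889892578), 15.69137954711914)
[182.0, 310.3] 0.95 4874
```

View pics/w2.png

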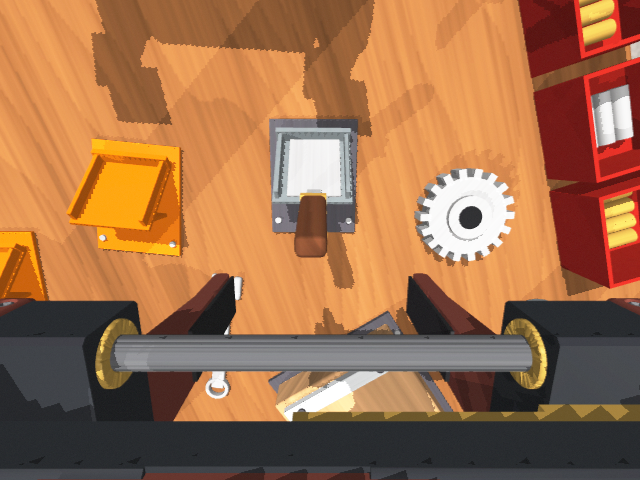

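The wrist view shows the lifter in the grey rest: handle at (312,225) and blade at (314,165). The orange rests are at the left and the gear at the right. I'm going down onto the handle.

Run:
```python
from h import *
print(off([.5685,.281,.295],-18.2))
```

```text
(array([ 0.1354, -0.0091, -0.0178]), np.float64(0.0008), 'yaw now', np.float64(-18.15), 'pos', array([0.5716, 0.2612, 0.4304]))
```

Request:
apply_moves --plan '[{"offset":[0.02,-0.009,-0.018],"spin":0},{"offset":[0.06,-0.009,-0.018],"spin":0},{"offset":[0.1,-0.009,-0.018],"spin":0},{"offset":[0.135,-0.009,-0.018],"spin":0},{"offset":[0.135,-0.009,-0.018],"spin":0},{"offset":[0.135,-0.009,-0.018],"spin":0}]'

```text
t: 6.05
eef_pos: [0.5689, 0.2812, 0.2956]
tcp_rot: [-0.572, -0.415, 0.573, -0.415]
contact_force: [0.5, 0.6, 0.5]
finger_gap: 1.0
```

Run:
```python
from h import *
C,im=shot('wrist','w3.png'); s=status.state(); print(s['eef_pos'],s['t'],s['contact_force'])
r=spotter.landmark_of('wrist','lifter_grip');print(r[:1],[back(C,d['centre'],.132) for d in r[:1]])
r=spotter.regions_of('wrist','lifter')[0];print(r['centre'],r['conf'])
M=R.from_quat(s['tcp_rot']).as_matrix(); g=s['eef_pos']+M[:,0]*.163
print('grasp px',proj(C,[g,g+M[:,1]*.012,g-M[:,1]*.012]))
```

```text
[0.56941133 0.28138593 0.2969128 ] 6.1 [-0.7864477  -0.06003748  0.58284466]
[{'centre': [307.7, 320.4], 'conf': 0.94}] [array([0.56860159, 0.28267616, 0.132     ])]
[233.4, 319.7] 0.94
grasp px [[323.49228267 311.07010243]
 [350.24218224 311.08132185]
 [296.75065874 311.05888647]]
```

View pics/w3.png

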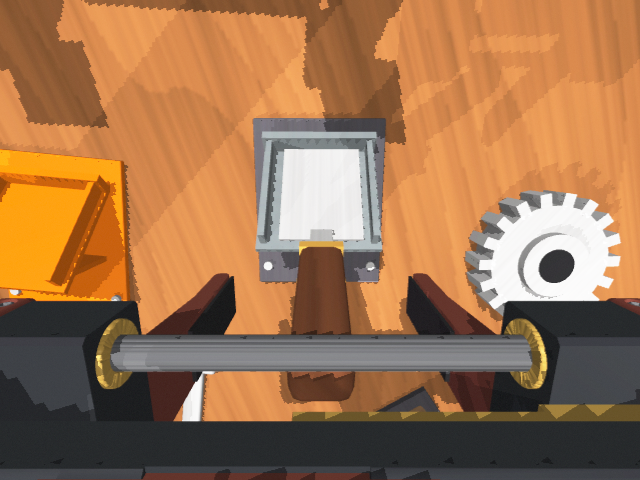

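The handle at (320,308) lies between the fingers, about 3 px from the grasp point at (323,311). I'll close on it.

Request:
apply_moves --plan '[{"offset":[0,0,0],"spin":0},{"offset":[0,0,0],"spin":0},{"offset":[0,0,0],"spin":0},{"offset":[0,0,0],"spin":0},{"offset":[0,0,0],"spin":0},{"offset":[0,0,0],"spin":0},{"offset":[0,0,0],"spin":0}]' --fingers -1

```text
t: 6.9
eef_pos: [0.5687, 0.2811, 0.2953]
tcp_rot: [-0.573, -0.415, 0.573, -0.415]
contact_force: [0.2, -0.5, 1.5]
finger_gap: 0.403
```

Run:
```python
from h import *
s=status.state();print(s['finger_gap'],off([.5685,.281,.41],None,s),s['contact_force'],s['moment'])
```

```text
0.4025597232721497 (array([-1.147e-01, -2.000e-04,  1.000e-04]), 0, 'yaw now', np.float64(-18.16), 'pos', array([0.5687, 0.2811, 0.2953])) [ 0.19468556 -0.50501216  1.51780858] [-0.0028226  -0.09670605  0.03934572]
```

Request:
apply_moves --plan '[{"offset":[0,0,0],"spin":0},{"offset":[0,0,0],"spin":0},{"offset":[0,0,0],"spin":0},{"offset":[0,0,0],"spin":0}]' --fingers -1

```text
t: 7.3
eef_pos: [0.5687, 0.281, 0.2953]
tcp_rot: [-0.573, -0.415, 0.573, -0.415]
contact_force: [-0.7, 0.5, -0.4]
finger_gap: 0.269
```

Request:
apply_moves --plan '[{"offset":[0,0,0],"spin":0},{"offset":[-0.005,0,0],"spin":0},{"offset":[-0.015,0,0],"spin":0},{"offset":[-0.035,0,0],"spin":0},{"offset":[-0.065,0,0],"spin":0},{"offset":[-0.1,0,0],"spin":0},{"offset":[-0.13,0,0],"spin":0},{"offset":[-0.13,0,0],"spin":0}]'

```text
t: 8.1
eef_pos: [0.5697, 0.2816, 0.4312]
tcp_rot: [0.576, 0.414, -0.569, 0.415]
contact_force: [0.5, -0.1, -0.9]
finger_gap: 0.273
```

Run:
```python
from h import *
s=status.state();print(s['finger_gap'],s['eef_pos'],s['contact_force'],s['moment'])
C,im=shot('wrist','w4.png'); Cs,im2=shot('scene','s4.png')
s=status.state();M=R.from_quat(s['tcp_rot']).as_matrix(); g=s['eef_pos']+M[:,0]*.163
b=np.radians(40)
for a in range(0,60,10):
    b=np.radians(a); ly=np.array([-M[0,2]*np.cos(b),-M[1,2]*np.cos(b),-np.sin(b)]); lx=M[:,1]; lz=np.cross(lx,ly)
    tip=g+131.8e-3*ly-45.9e-3*lz
    print(a,tip.round(4),'wrist',proj(C,[tip,tip-lx*.0275,tip+lx*.0275]).round(0).tolist(),'scene',proj(Cs,tip).round(0))
for n in('wrist','scene'): print(n,spotter.landmark_of(n,'lifter')[:1],spotter.landmark_of(n,'lifter_grip')[:1])
cv2.imwrite('pics/c4.png',np.hstack([im[60:460,160:480],im2[200:480,240:600][:,:].repeat(1,0)[:280]][0:1]+[cv2.resize(im2[230:480,280:530],(400,400))])[:,:,::-1])
```

```text
0.27271395587501984 [0.56970287 0.28155486 0.43116331] [ 0.48641316 -0.09424069 -0.88106544] [-0.06715862 -0.09865058 -0.00211583]
0 [0.6099 0.4063 0.2173] wrist [[317.0, 31.0], [263.0, 31.0], [372.0, 32.0]] scene [[446. 410.]]
10 [0.6068 0.3968 0.1951] wrist [[318.0, 65.0], [270.0, 65.0], [365.0, 65.0]] scene [[438. 409.]]
20 [0.6025 0.3838 0.175 ] wrist [[318.0, 97.0], [275.0, 97.0], [360.0, 97.0]] scene [[431. 405.]]
30 [0.5972 0.3677 0.1576] wrist [[318.0, 128.0], [279.0, 128.0], [357.0, 128.0]] scene [[423. 398.]]
40 [0.5911 0.349  0.1433] wrist [[318.0, 157.0], [282.0, 157.0], [354.0, 157.0]] scene [[414. 390.]]
50 [0.5843 0.3282 0.1327] wrist [[318.0, 185.0], [284.0, 185.0], [352.0, 185.0]] scene [[406. 380.]]
wrist [{'centre': [150.2, 321.7], 'conf': 0.73}] [{'centre': [307.5, 321.8], 'conf': 0.68}]
scene [{'centre': [395.3, 413.7], 'conf': 0.94}] [{'centre': [319.7, 400.3], 'conf': 0.77}]
```

View pics/c4.png

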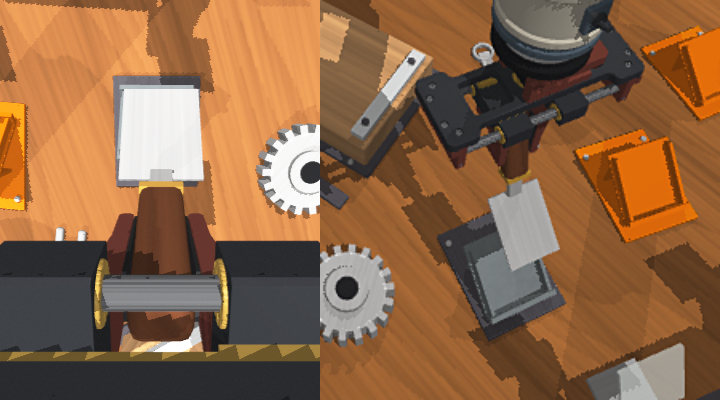

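Run:
```python
from h import *
print(off([.6109,-.2486,.40],7.9),status.state()['joints'].round(2))
```

```text
(array([0.0242, 0.2056, 0.4897]), np.float64(-0.4549), 'yaw now', np.float64(-18.16), 'pos', array([0.5683, 0.2808, 0.4237])) [0.44 0.42 1.59 0.   1.14 0.76]
```

Request:
apply_moves --plan '[{"offset":[0,0.01,0.025],"spin":-0.03},{"offset":[0,0.025,0.06],"spin":-0.08},{"offset":[0,0.042,0.1],"spin":-0.14},{"offset":[0,0.058,0.14],"spin":-0.2},{"offset":[0,0.075,0.18],"spin":-0.26},{"offset":[0,0.092,0.22],"spin":-0.32},{"offset":[0,0.108,0.26],"spin":-0.38},{"offset":[0,0.125,0.3],"spin":-0.455}]'

```text
t: 9.2
eef_pos: [0.5936, -0.0447, 0.4242]
tcp_rot: [0.463, 0.535, -0.464, 0.533]
contact_force: [0.1, 0.0, -0.8]
finger_gap: 0.269
```

Run:
```python
from h import *
print(off([.6109,-.2486,.385],7.9))
```

```text
(array([ 0.0391, -0.0114,  0.2043]), np.float64(0.0028), 'yaw now', np.float64(8.06), 'pos', array([ 0.5936, -0.0447,  0.4242]))
```

Request:
apply_moves --plan '[{"offset":[0,-0.002,0.035],"spin":0},{"offset":[0,-0.004,0.075],"spin":0},{"offset":[0,-0.006,0.115],"spin":0},{"offset":[0,-0.009,0.155],"spin":0},{"offset":[0.005,-0.011,0.19],"spin":0},{"offset":[0.02,-0.011,0.204],"spin":0},{"offset":[0.039,-0.011,0.204],"spin":0},{"offset":[0.039,-0.011,0.204],"spin":0}]'

```text
t: 10.0
eef_pos: [0.6099, -0.2462, 0.3819]
tcp_rot: [0.464, 0.536, -0.465, 0.531]
contact_force: [-0.2, 0.3, -0.5]
finger_gap: 0.272
```

```bash
cat >> h.py <<'E'
def tip(s,b=40):
    M=R.from_quat(s['tcp_rot']).as_matrix(); g=s['eef_pos']+M[:,0]*.163; b=np.radians(b)
    f=-M[:,2]; d=M[:,0]; ly=f*np.cos(b)+d*np.sin(b); lx=M[:,1]; lz=np.cross(lx,ly)
    return g+.1318*ly-.0459*lz, lx,ly,lz
E
python3 - <<'E'
from h import *
C,im=shot('wrist','w5.png'); s=status.state(); Cs,im2=shot('scene','s5.png')
print(off([.6109,-.2486,.333],7.9,s),s['contact_force'],s['t'])
for b in(30,35,40,45):
    t,lx,ly,lz=tip(s,b); P=[t-lx*.0275,t+lx*.0275,t-ly*.075-lx*.0275,t-ly*.075+lx*.0275]; P=[p+lz*.0025 for p in P]
    print(b,t.round(4),proj(C,P).round(0).tolist())
for n,c in(('wrist',C),): 
    r=spotter.regions_of(n,'lifter'); 
    for d in r[:2]:
        ys,xs=np.where(d['mask']); print(d['conf'],d['centre'],ys.min(),ys.max(),xs.min(),xs.max(),[(y,xs[ys==y].min(),xs[ys==y].max()) for y in range(ys.min(),ys.max(),10)])
cv2.imwrite('pics/c5.png',np.hstack([im[0:400,120:520],cv2.resize(im2[170:370,170:370],(400,400))])[:,:,::-1])
E
```

```text
(array([0.0506, 0.0003, 0.0029]), np.float64(0.0001), 'yaw now', np.float64(7.91), 'pos', array([ 0.6105, -0.2459,  0.3836])) [ 0.18146522 -0.01271035 -0.7376098 ] 10.05
30 [ 0.5966 -0.1549  0.1153] [[282.0, 121.0], [363.0, 121.0], [278.0, 226.0], [367.0, 225.0]]
35 [ 0.5979 -0.1644  0.1077] [[284.0, 136.0], [362.0, 136.0], [279.0, 234.0], [367.0, 234.0]]
40 [ 0.5993 -0.1745  0.101 ] [[285.0, 151.0], [360.0, 151.0], [280.0, 243.0], [366.0, 243.0]]
45 [ 0.6007 -0.1851  0.0952] [[286.0, 166.0], [359.0, 166.0], [280.0, 252.0], [366.0, 252.0]]Traceback (most recent call last):
  File "<stdin>", line 10, in <module>
    return umr_minimum(a, axis, None, out, keepdims, initial, where)
ValueError: zero-size array to reduction operation minimum which has no identity
```

Run:
```python
import cv2,numpy as np
a=cv2.imread('pics/w5.png');b=cv2.imread('pics/s5.png')
cv2.imwrite('pics/c5.png',np.hstack([a[60:360,200:440].repeat(2,0).repeat(2,1)[:600,:400+80],cv2.resize(b[190:340,170:250],(320,600))]))
```

View pics/c5.png

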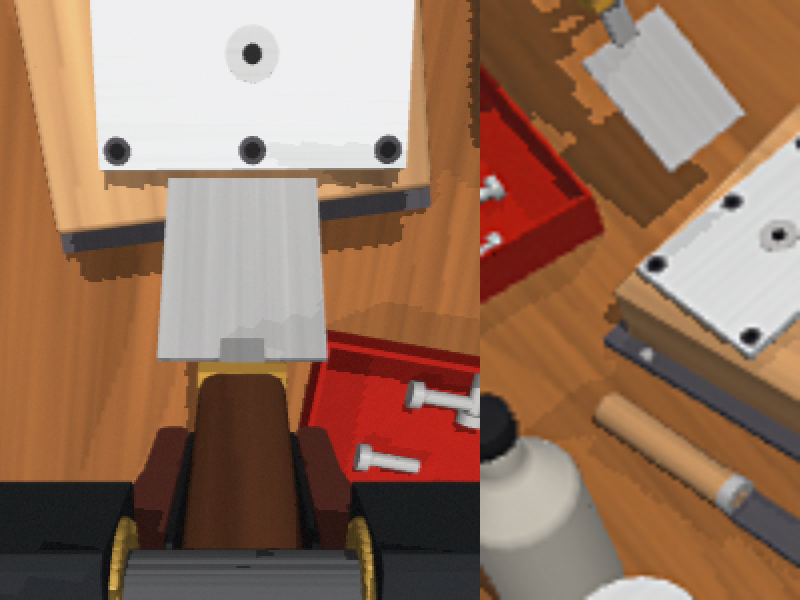

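Run:
```python
from h import *
C=cal('wrist'); s=status.state()
h=back(C,(86.5,326),.062); e1=back(C,(145,249.5),.062); e2=back(C,(142.5,402.5),.062); print(h,e1,e2,np.degrees(np.arctan2(*(e2-e1)[[1,0]])))
t,lx,ly,lz=tip(s,39.5); f=np.array([-lx[1],lx[0],0])
print('tip',t,'lateral need',(h-t)@lx,'fwd to edge',((e1+e2)/2-t)@f,'tip z over block',t[2]-.05, s['eef_pos'])
```

```text
[ 0.59776771 -0.12086486  0.062     ] [ 0.53942418 -0.1756606   0.062     ] [ 0.66879604 -0.15558698  0.062     ] 8.819803711595306
tip [ 0.60107136 -0.17387888  0.10395124] lateral need 0.004091365388912305 fwd to edge 0.007755305203360389 tip z over block 0.05395124464114891 [ 0.61131787 -0.24582492  0.38616074]
```

Request:
apply_moves --plan '[{"offset":[0,0.004,0.003],"spin":0},{"offset":[0.015,0.004,0.003],"spin":0},{"offset":[0.03,0.004,0.003],"spin":0},{"offset":[0.04,0.004,0.003],"spin":0},{"offset":[0.046,0.004,0.003],"spin":0},{"offset":[0.046,0.004,0.003],"spin":0},{"offset":[0.046,0.004,0.003],"spin":0}]'

```text
t: 10.85
eef_pos: [0.6156, -0.249, 0.3403]
tcp_rot: [0.464, 0.533, -0.464, 0.533]
contact_force: [0.5, 0.4, -1.1]
finger_gap: 0.274
```

Request:
apply_moves --plan '[{"offset":[0.001,0,0],"spin":0},{"offset":[0.002,0,0],"spin":0},{"offset":[0.002,0,0],"spin":0},{"offset":[0.002,0,0],"spin":0}]'

```text
t: 11.25
eef_pos: [0.6155, -0.249, 0.3386]
tcp_rot: [0.464, 0.533, -0.464, 0.533]
contact_force: [0.4, -0.4, 0.4]
finger_gap: 0.272
```

Request:
apply_moves --plan '[{"offset":[0.0005,0,0],"spin":0},{"offset":[0.001,0,0],"spin":0},{"offset":[0.0015,0,0],"spin":0},{"offset":[0.0015,0,0],"spin":0},{"offset":[0.0015,0,0],"spin":0}]'

```text
t: 11.75
eef_pos: [0.6155, -0.249, 0.3369]
tcp_rot: [0.464, 0.533, -0.464, 0.533]
contact_force: [0.6, 0.7, -1.3]
finger_gap: 0.272
```

Request:
apply_moves --plan '[{"offset":[0.0005,0,0],"spin":0},{"offset":[0.001,0,0],"spin":0},{"offset":[0.0015,0,0],"spin":0},{"offset":[0.0015,0,0],"spin":0}]'

```text
t: 12.15
eef_pos: [0.6155, -0.2489, 0.3353]
tcp_rot: [0.464, 0.533, -0.464, 0.533]
contact_force: [0.3, 0.0, -1.5]
finger_gap: 0.275
```

Request:
apply_moves --plan '[{"offset":[0.0005,0,0],"spin":0},{"offset":[0.001,0,0],"spin":0},{"offset":[0.001,0,0],"spin":0},{"offset":[0.001,0,0],"spin":0}]'

```text
t: 12.55
eef_pos: [0.6155, -0.249, 0.3344]
tcp_rot: [0.464, 0.533, -0.464, 0.533]
contact_force: [0.1, -0.5, -0.8]
finger_gap: 0.274
```

Request:
apply_moves --plan '[{"offset":[0.0005,0,0],"spin":0},{"offset":[0.001,0,0],"spin":0},{"offset":[0.001,0,0],"spin":0},{"offset":[0.001,0,0],"spin":0}]'

```text
t: 12.95
eef_pos: [0.6156, -0.249, 0.3337]
tcp_rot: [0.464, 0.533, -0.464, 0.533]
contact_force: [-1.0, -1.0, 2.7]
finger_gap: 0.271
```

Request:
apply_moves --plan '[{"offset":[-0.001,0,0],"spin":0},{"offset":[-0.001,0,-0.003],"spin":0},{"offset":[-0.001,0,-0.006],"spin":0},{"offset":[-0.001,0,-0.009],"spin":0},{"offset":[-0.001,0,-0.011],"spin":0},{"offset":[-0.001,0,-0.013],"spin":0},{"offset":[-0.001,0,-0.013],"spin":0}]'

```text
t: 13.65
eef_pos: [0.6137, -0.2358, 0.3344]
tcp_rot: [0.464, 0.533, -0.464, 0.533]
contact_force: [-0.5, 0.6, -1.6]
finger_gap: 0.27
```

Run:
```python
from h import *
C,im=shot('wrist','w6.png'); s=status.state(); Cs,im2=shot('scene','s6.png')
print(s['eef_pos'],s['contact_force'],s['moment'],s['t'])
t,lx,ly,lz=tip(s,39.5);print(t)
cv2.imwrite('pics/c6.png',np.hstack([cv2.resize(im[90:250,230:430],(500,400)),cv2.resize(im2[190:310,180:260],(267,400))])[:,:,::-1])
```

```text
[ 0.61375008 -0.23592597  0.33443001] [-0.11994147 -1.46343051 -1.82966541] [-0.09295283 -0.11851401  0.02562308] 13.7
[ 0.60376373 -0.16412966  0.05217306]
```

View pics/c6.png

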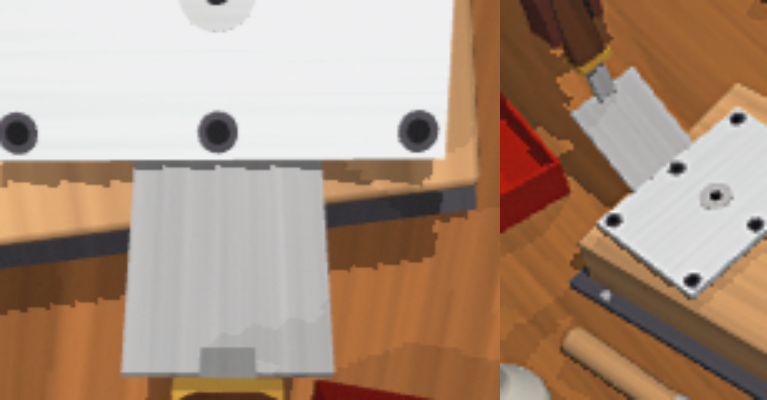

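Run:
```python
import numpy as np
r=np.radians
def E(t):
    t=r(t)
    if t<r(21.8): return np.array([75-75*np.cos(t)+6*np.sin(t),75*np.sin(t)+6*np.cos(t)])
    return np.array([91.16-90*np.cos(t),90*np.sin(t)])
T0=np.array([2.4,.7]); b=r(40)
for th,c in [(0,5.3),(1.5,5.7),(3,6.2),(5,7),(7,7.7),(10,8.5),(14,9.3),(18,10),(22,10),(26,10),(30,10),(35,10),(40,10),(45,10),(50,10),(55,10),(60,10),(65,10),(70,10),(75,10),(80,10),(85,10),(90,10),(95,10),(100,10),(105,10),(110,10)]:
    a=r(max(40,th)); F=E(th)+c*np.array([np.cos(a),-np.sin(a)]); T=F-2.5*np.array([np.sin(b),np.cos(b)])-T0
    print(th,'x',round(-T[1],1),'z',round(-T[0],1))
```

```text
0 x 0.0 z -0.1
1.5 x -1.7 z -0.5
3 x -3.3 z -1.2
5 x -5.4 z -2.2
7 x -7.5 z -3.2
10 x -10.9 z -4.7
14 x -15.4 z -6.8
18 x -19.8 z -9.2
22 x -24.7 z -11.4
26 x -30.4 z -13.9
30 x -36.0 z -16.9
35 x -42.6 z -21.1
40 x -48.8 z -25.9
45 x -54.0 z -30.6
50 x -58.7 z -35.7
55 x -62.9 z -41.3
60 x -66.7 z -47.2
65 x -69.9 z -53.3
70 x -72.6 z -59.8
75 x -74.7 z -66.4
80 x -76.2 z -73.3
85 x -77.1 z -80.2
90 x -77.4 z -87.2
95 x -77.1 z -94.1
100 x -76.2 z -101.0
105 x -74.7 z -107.9
110 x -72.6 z -114.5
```

Request:
apply_moves --plan '[{"offset":[0,0,-0.0005],"spin":0},{"offset":[0,0,-0.001],"spin":0},{"offset":[0,0,-0.0015],"spin":0},{"offset":[0,0,-0.0015],"spin":0}]'

```text
t: 14.15
eef_pos: [0.6135, -0.2347, 0.3344]
tcp_rot: [0.464, 0.533, -0.464, 0.533]
contact_force: [0.9, -0.3, -1.8]
finger_gap: 0.274
```

Request:
apply_moves --plan '[{"offset":[0,0,-0.0015],"spin":0},{"offset":[-0.0015,0,-0.002],"spin":0},{"offset":[-0.0035,0,-0.0035],"spin":0},{"offset":[-0.0055,0,-0.0045],"spin":0},{"offset":[-0.0075,0,-0.0055],"spin":0},{"offset":[-0.011,0,-0.007],"spin":0},{"offset":[-0.011,0,-0.007],"spin":0}]'

```text
t: 14.85
eef_pos: [0.6127, -0.2275, 0.346]
tcp_rot: [0.464, 0.533, -0.464, 0.533]
contact_force: [0.6, 0.2, -1.4]
finger_gap: 0.271
```

Run:
```python
from h import *
C,im=shot('wrist','w7.png'); s=status.state(); Cs,im2=shot('scene','s7.png')
print(s['eef_pos'],s['contact_force'],s['moment'],s['t'])
cv2.imwrite('pics/c7.png',np.hstack([cv2.resize(im[0:250,170:470],(480,400)),cv2.resize(im2[190:310,180:260],(267,400))])[:,:,::-1])
```

```text
[ 0.61259888 -0.22750996  0.34574927] [ 0.12737998 -0.66936288 -2.97464455] [-0.24779194 -0.21900797  0.01614937] 14.9
```

View pics/c7.png

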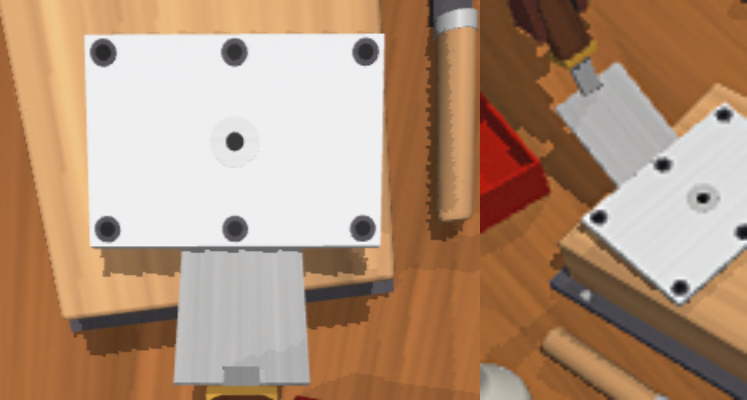

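Viewed: the blade is under the near edge (col 240 of the crop), the cover is tilted slightly and has not slid, and the load on the wrist has risen by 1.5 N. I'll carry on along the arc.

Request:
apply_moves --plan '[{"offset":[-0.0045,0,-0.002],"spin":0},{"offset":[-0.009,0,-0.0045],"spin":0},{"offset":[-0.014,0,-0.0065],"spin":0},{"offset":[-0.0195,0,-0.009],"spin":0},{"offset":[-0.025,0,-0.012],"spin":0},{"offset":[-0.0315,0,-0.0165],"spin":0},{"offset":[-0.038,0,-0.021],"spin":0},{"offset":[-0.038,0,-0.021],"spin":0}]'

```text
t: 15.75
eef_pos: [0.6098, -0.2062, 0.3847]
tcp_rot: [0.464, 0.533, -0.464, 0.534]
contact_force: [-0.8, -1.2, -1.1]
finger_gap: 0.274
```

Run:
```python
from h import *
C,im=shot('wrist','w8.png'); s=status.state(); Cs,im2=shot('scene','s8.png'); Ct,im3=shot('top','t8.png')
print(s['eef_pos'],s['contact_force'],s['moment'],s['t'])
cv2.imwrite('pics/c8.png',np.hstack([cv2.resize(im[0:250,170:470],(480,400)),cv2.resize(im2[170:310,180:280],(286,400))])[:,:,::-1])
```

```text
[ 0.60976783 -0.20646475  0.38411041] [ 1.14705711 -1.32162924 -0.52744446] [-0.29850154 -0.23123199  0.02485192] 15.8
```

View pics/c8.png

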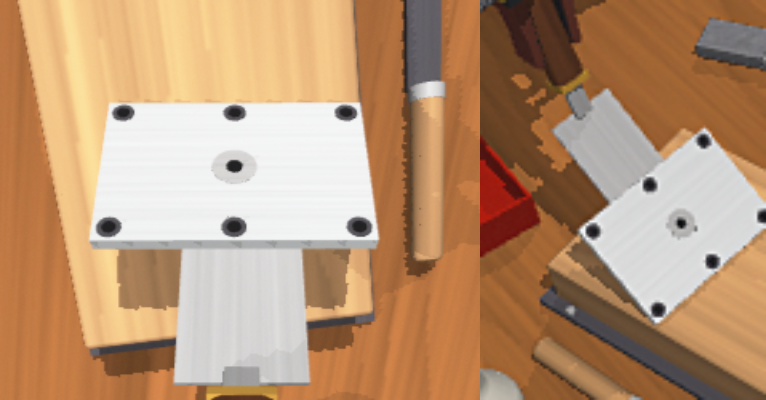

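Run:
```python
from h import *
C=cal('wrist'); s=status.state(); t,lx,ly,lz=tip(s,39.5); f=np.array([-lx[1],lx[0],0])
e=(back(C,(64,237),.0546)+back(C,(64,391),.0546))/2; c0=np.array([.5935,-.1234,0])
F=t+lz*.0025
print('far edge fwd of old centre',(e-c0)@f,'lat',(e-c0)@lx,'F fwd/z',(F-c0)@f,F[2]-.05)
# near edge upper corner rows: visible edges (top face near edge row 240/1.6)
for z in (.11,.115,.12): print(z,(back(C,(150,321),z)-c0)@f)
```

```text
far edge fwd of old centre 0.05852808540282408 lat -0.0010534181059172383 F fwd/z -0.010784613091694414 0.053107638182213854
0.11 -0.011255740083939245
0.115 -0.0113968879954743
0.12 -0.011538035907009383
```

Request:
apply_moves --plan '[{"offset":[-0.004,0,-0.0075],"spin":0},{"offset":[-0.0085,0,-0.013],"spin":0},{"offset":[-0.013,0,-0.0185],"spin":0},{"offset":[-0.0165,0,-0.0245],"spin":0},{"offset":[-0.0195,0,-0.0305],"spin":0},{"offset":[-0.022,0,-0.0365],"spin":0},{"offset":[-0.022,0,-0.0365],"spin":0}]'

```text
t: 16.6
eef_pos: [0.6047, -0.1699, 0.406]
tcp_rot: [0.464, 0.533, -0.464, 0.534]
contact_force: [0.4, -0.2, -1.5]
finger_gap: 0.272
```

Run:
```python
from h import *
C,im=shot('wrist','w9.png'); s=status.state(); Cs,im2=shot('scene','s9.png')
print(s['eef_pos'],s['contact_force'],s['moment'],s['t'])
cv2.imwrite('pics/c9.png',np.hstack([cv2.resize(im[0:250,170:470],(480,400)),cv2.resize(im2[170:310,180:280],(286,400))])[:,:,::-1])
t,lx,ly,lz=tip(s,39.5); f=np.array([-lx[1],lx[0],0]);c0=np.array([.5935,-.1234,0]);F=t+lz*.0025;print((F-c0)@f,F[2]-.05)
for n,c in(('wrist',C),('scene',Cs)):
    for d in spotter.regions_of(n,'cover')[:2]:
        ys,xs=np.where(d['mask']); print(n,round(d['conf'],2),len(ys), cv2.minAreaRect(np.c_[xs,ys].astype(np.float32)) if len(ys) else '', [(int(y),int(xs[ys==y].min()),int(xs[ys==y].max())) for y in np.linspace(ys.min(),ys.max(),6).astype(int)] if len(ys) else '')
```

```text
[ 0.60471387 -0.17023076  0.40571364] [ 0.05885089 -1.08562129 -1.09779873] [-0.15046693 -0.13329607 -0.01293983] 16.65
0.02610518512890539 0.0753747591200926
wrist 0.94 6724 ((316.0, 133.5), (41.0, 182.0), 90.0) [(113, 249, 387), (121, 241, 392), (129, 236, 397), (137, 231, 402), (145, 225, 406), (154, 253, 381)]
scene 0.97 2161 ((255.05247497558594, 249.06698608398438), (38.54446792602539, 64.66621398925781), 51.911224365234375) [(215, 268, 269), (228, 251, 276), (242, 234, 281), (255, 225, 274), (269, 233, 259), (283, 241, 243)]
```

Run:
```python
from h import *
C=cal('wrist'); s=status.state(); t,lx,ly,lz=tip(s,39.5); f=np.array([-lx[1],lx[0],0]);c0=np.array([.5935,-.1234,0])
print('far',(back(C,(113,318),.052)-c0)@f,'lat',(back(C,(113,318),.052)-c0)@lx)
for z in(.125,.13,.135,.14): print(z,(back(C,(147,316),z)-c0)@f)
```

```text
far 0.060102804728029334 lat 0.0018290518085362353
0.125 0.027425421807758383
0.13 0.027242681571053612
0.135 0.027059941334348823
0.14 0.02687720109764402
```

Request:
apply_moves --plan '[{"offset":[-0.0033,0,-0.0073],"spin":0},{"offset":[-0.005,0,-0.014],"spin":0},{"offset":[-0.006,0,-0.021],"spin":0},{"offset":[-0.006,0,-0.027],"spin":0},{"offset":[-0.006,0,-0.033],"spin":0},{"offset":[-0.0055,0,-0.039],"spin":0},{"offset":[-0.005,0,-0.044],"spin":0},{"offset":[-0.004,0,-0.048],"spin":0}]'

```text
t: 17.6
eef_pos: [0.598, -0.1226, 0.4094]
tcp_rot: [0.464, 0.533, -0.464, 0.533]
contact_force: [0.1, 0.6, -1.0]
finger_gap: 0.272
```

Request:
apply_moves --plan '[{"offset":[0,0,0],"spin":0},{"offset":[0,0,0],"spin":0},{"offset":[0,0,0],"spin":0},{"offset":[0,0,0],"spin":0}]'

```text
t: 18.0
eef_pos: [0.5981, -0.1234, 0.4094]
tcp_rot: [0.464, 0.533, -0.464, 0.533]
contact_force: [0.2, 0.3, -1.0]
finger_gap: 0.269
```

Run:
```python
from h import *
C,im=shot('wrist','w10.png'); s=status.state(); Cs,im2=shot('scene','s10.png'); Ct,im3=shot('top','t10.png')
print(s['eef_pos'],s['contact_force'],s['moment'],s['t'])
cv2.imwrite('pics/c10.png',np.hstack([cv2.resize(im[0:300,130:490],(480,400)),cv2.resize(im2[180:340,190:310],(300,400))])[:,:,::-1])
for n,c in(('wrist',C),('top',Ct)):
    for d in spotter.regions_of(n,'cover')[:1]:
        print(n,round(d['conf'],2),d['centre'],rect(c,d['mask'],.056)[0])
```

```text
[ 0.59807071 -0.12340962  0.40941582] [ 0.62337805  0.25119075 -1.98650589] [-0.0651049  -0.07770756 -0.08824442] 18.05
wrist 0.94 [103.2, 316.9] ((578.353515625, -12.895751953125), (131.43946838378906, 90.84111785888672), 7.8594183921813965)
top 0.71 [203.6, 329.3] ((580.21484375, -13.783538818359375), (132.36602783203125, 91.34110260009766), 7.975811004638672)
```

View pics/c10.png

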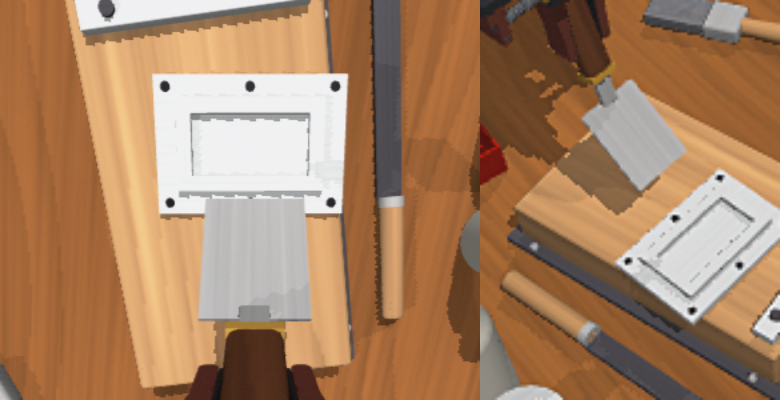

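Viewed: the cover is flat with its register up. Wrist and top agree on centre (579,-13) and yaw 7.9°, so its +x corner hangs slightly over the block's side. I'll first nudge it about 20 mm towards -x with the blade on its short edge, then push it to the stop.

Run:
```python
from h import *
print(off([.730,.0077,.415],97.9))
Ct,_=shot('top')
for q,z in(('oil',.1),('tin',.09)):
    for d in spotter.recognise('top',q)[:2]: print(q,d['conf'],back(Ct,d['centre'],z))
```

```text
(array([-0.0056,  0.1487, -0.1116]), np.float64(-1.5709), 'yaw now', np.float64(7.9), 'pos', array([ 0.598 , -0.1233,  0.4094]))
oil 0.87 [ 0.77494321 -0.05899749  0.1       ]
tin 0.96 [0.77977295 0.04727132 0.09      ]
tin 0.51 [ 0.60596409 -0.06863426  0.09      ]
```

Request:
apply_moves --plan '[{"offset":[-0.006,0.015,-0.011],"spin":-0.13},{"offset":[-0.006,0.035,-0.026],"spin":-0.27},{"offset":[-0.006,0.055,-0.041],"spin":-0.41},{"offset":[-0.006,0.075,-0.056],"spin":-0.55},{"offset":[-0.006,0.095,-0.071],"spin":-0.69},{"offset":[-0.006,0.115,-0.086],"spin":-0.83},{"offset":[-0.006,0.135,-0.1],"spin":-0.97},{"offset":[-0.006,0.149,-0.112],"spin":-1.11}]'

```text
t: 19.2
eef_pos: [0.7312, 0.0093, 0.4152]
tcp_rot: [0.112, 0.698, -0.111, 0.698]
contact_force: [0.5, 0.2, -1.0]
finger_gap: 0.271
```

Request:
apply_moves --plan '[{"offset":[0,0,0],"spin":-0.14},{"offset":[0,0,0],"spin":-0.28},{"offset":[0,0,0],"spin":-0.42},{"offset":[0.01,0,0],"spin":-0.461},{"offset":[0.03,0,0],"spin":-0.461},{"offset":[0.05,0,0],"spin":-0.461},{"offset":[0.06,0,0],"spin":-0.461},{"offset":[0.06,0,0],"spin":-0.461}]'

```text
t: 20.0
eef_pos: [0.7297, 0.0083, 0.3534]
tcp_rot: [-0.049, 0.707, 0.049, 0.704]
contact_force: [-0.6, -0.4, -1.0]
finger_gap: 0.27
```

Run:
```python
from h import *
C,im=shot('wrist','w11.png'); s=status.state()
print(off([.730,.0077,.3352],97.9,s),s['contact_force'],s['t'])
for d in spotter.regions_of('wrist','cover')[:1]: print(d['conf'],rect(C,d['mask'],.056)[0])
r=spotter.regions_of('wrist','lifter')
if r: ys,xs=np.where(r[0]['mask']); print([(int(y),int(xs[ys==y].min()),int(xs[ys==y].max())) for y in np.linspace(ys.min(),ys.max(),6).astype(int)])
print(tip(s,39.5)[0])
```

```text
(array([ 0.0197, -0.0005, -0.0002]), np.float64(0.0003), 'yaw now', np.float64(97.92), 'pos', array([0.7302, 0.0082, 0.3549])) [ 1.08389258  0.18402362 -0.88167799] 20.05
0.81 ((598.885009765625, -10.304641723632812), (91.55818939208984, 90.88917541503906), 7.919178009033203)Traceback (most recent call last):
  File "<stdin>", line 6, in <module>
    return umr_minimum(a, axis, None, out, keepdims, initial, where)
ValueError: zero-size array to reduction operation minimum which has no identity
```

Request:
apply_moves --plan '[{"offset":[0.012,0,0],"spin":0},{"offset":[0.0195,0,0],"spin":0},{"offset":[0.0195,0,0],"spin":0},{"offset":[0.0195,0,-0.004],"spin":0},{"offset":[0.0195,0,-0.008],"spin":0},{"offset":[0.0195,0,-0.011],"spin":0},{"offset":[0.0195,0,-0.013],"spin":0},{"offset":[0.0195,0,-0.015],"spin":0}]'

```text
t: 20.95
eef_pos: [0.7154, 0.0062, 0.3364]
tcp_rot: [-0.049, 0.705, 0.049, 0.706]
contact_force: [0.3, -0.5, -1.0]
finger_gap: 0.272
```

Request:
apply_moves --plan '[{"offset":[0,0,-0.003],"spin":0},{"offset":[0,0,-0.006],"spin":0},{"offset":[0,0,-0.009],"spin":0},{"offset":[0,0,-0.012],"spin":0},{"offset":[0,0,-0.015],"spin":0},{"offset":[0,0,-0.018],"spin":0},{"offset":[0,0,-0.021],"spin":0},{"offset":[0,0,-0.021],"spin":0}]'

```text
t: 21.75
eef_pos: [0.6941, 0.0032, 0.3358]
tcp_rot: [-0.049, 0.706, 0.049, 0.705]
contact_force: [1.6, -0.3, -0.8]
finger_gap: 0.276
```

```bash
cat >> h.py <<'E'
B0=np.array([561.3,-51.4]); BY=14.65
def toblock(xy):
    a=np.radians(BY); d=np.array(xy)-B0; return np.array([d[0]*np.cos(a)+d[1]*np.sin(a),-d[0]*np.sin(a)+d[1]*np.cos(a)])
E
python3 - <<'E'
from h import *
C,im=shot('wrist','w12.png'); s=status.state(); Ct,_=shot('top','t12.png'); Cs,_=shot('scene','s12.png')
print(s['eef_pos'],s['contact_force'],s['t'],'tip',tip(s,39.5)[0])
for n,c in(('wrist',C),('top',Ct)):
    for d in spotter.regions_of(n,'cover')[:1]:
        r=rect(c,d['mask'],.056)[0]; print(n,d['conf'],r,toblock(r[0]))
E
```

```text
[0.69415534 0.00327595 0.33567665] [ 0.98796819  0.64516246 -0.25122998] 21.8 tip [ 0.62201484 -0.00672825  0.0535081 ]
wrist 0.7 ((572.9239501953125, -14.061210632324219), (95.33351135253906, 90.13885498046875), 7.908644676208496) [20.68953513 33.18500483]
top 0.44 ((378.5763854980469, -242.51882934570312), (45.82687759399414, 150.5404815673828), 32.49319839477539) [-225.1196354  -138.69201846]
```

Request:
apply_moves --plan '[{"offset":[0,0,0.012],"spin":0},{"offset":[-0.03,0,0.02],"spin":0},{"offset":[-0.075,0,0.02],"spin":0.06},{"offset":[-0.08,-0.02,0],"spin":0.2},{"offset":[-0.08,-0.045,-0.03],"spin":0.34},{"offset":[-0.08,-0.07,-0.06],"spin":0.48},{"offset":[-0.08,-0.1,-0.09],"spin":0.62},{"offset":[-0.08,-0.142,-0.128],"spin":0.76}]'

```text
t: 22.8
eef_pos: [0.5899, -0.1499, 0.4156]
tcp_rot: [0.218, 0.673, -0.218, 0.672]
contact_force: [-0.0, -0.9, -1.7]
finger_gap: 0.274
```

Run:
```python
from h import *
s=status.state();print(off([.5865,-.1549,.36],14.65,s),s['t'])
Ct,_=shot('top','t13.png')
for d in spotter.regions_of('top','cover')[:1]:
    r=rect(Ct,d['mask'],.056)[0]; print(d['conf'],r,toblock(r[0]))
```

```text
(array([ 0.0556, -0.006 ,  0.0003]), np.float64(0.689), 'yaw now', np.float64(54.12), 'pos', array([ 0.5899, -0.1499,  0.4156])) 22.8
0.94 ((555.5739135742188, -18.055335998535156), (130.57778930664062, 89.68093872070312), 8.009353637695312) [ 2.89339928 33.70879594]
```

Request:
apply_moves --plan '[{"offset":[0,-0.006,0],"spin":0.14},{"offset":[0,-0.006,0],"spin":0.28},{"offset":[0,-0.006,0],"spin":0.42},{"offset":[0,-0.006,0],"spin":0.56},{"offset":[0.015,-0.006,0],"spin":0.689},{"offset":[0.045,-0.006,0],"spin":0.689},{"offset":[0.07,-0.006,0],"spin":0.689},{"offset":[0.079,-0.006,0],"spin":0.689}]'

```text
t: 23.7
eef_pos: [0.5869, -0.1536, 0.3341]
tcp_rot: [0.43, 0.563, -0.431, 0.559]
contact_force: [-0.1, 0.8, -1.4]
finger_gap: 0.27
```

Run:
```python
from h import *
C,im=shot('wrist','w14.png'); s=status.state();print(off([.5865,-.1549,.3357],14.65,s),s['t'],s['contact_force'])
for d in spotter.regions_of('wrist','cover')[:1]:
    r=rect(C,d['mask'],.056)[0]; print(d['conf'],r,toblock(r[0]))
t=tip(s,39.5)[0]; print(t,toblock(t[:2]*1000))
```

```text
(array([-0.0016, -0.0009,  0.001 ]), np.float64(0.0054), 'yaw now', np.float64(14.96), 'pos', array([ 0.5871, -0.1537,  0.3341])) 23.75 [ 0.04530761 -0.91490783 -1.8500859 ]
0.62 ((555.7481689453125, -20.431427001953125), (130.41758728027344, 82.90966033935547), 7.935326099395752) [ 2.46104333 31.36588286]
[ 0.56716955 -0.08331143  0.05202633] [ -2.39211845 -32.35844125]
```

Request:
apply_moves --plan '[{"offset":[-0.0015,0.007,0],"spin":0.005},{"offset":[-0.0015,0.007,-0.006],"spin":0.005},{"offset":[-0.0015,0.007,-0.012],"spin":0.005},{"offset":[-0.0015,0.007,-0.016],"spin":0.005},{"offset":[-0.0015,0.007,-0.02],"spin":0.005},{"offset":[-0.0015,0.007,-0.024],"spin":0.005},{"offset":[-0.0015,0.007,-0.028],"spin":0.005},{"offset":[-0.0015,0.007,-0.032],"spin":0.005}]'

```text
t: 24.6
eef_pos: [0.5863, -0.1216, 0.3387]
tcp_rot: [0.433, 0.559, -0.432, 0.56]
contact_force: [1.3, -1.4, 0.0]
finger_gap: 0.271
```

Request:
apply_moves --plan '[{"offset":[0,0,-0.003],"spin":0},{"offset":[0,0,-0.006],"spin":0},{"offset":[0,0,-0.009],"spin":0},{"offset":[0,0,-0.012],"spin":0},{"offset":[0,0,-0.014],"spin":0},{"offset":[0,0,-0.016],"spin":0},{"offset":[0,0,-0.016],"spin":0}]'

```text
t: 25.3
eef_pos: [0.5821, -0.106, 0.3385]
tcp_rot: [0.432, 0.56, -0.432, 0.56]
contact_force: [1.2, -1.7, 2.1]
finger_gap: 0.272
```

Run:
```python
from h import *
C,im=shot('wrist','w15.png'); s=status.state();print(s['eef_pos'],s['t'],s['contact_force'])
Ct,_=shot('top','t15.png')
for n,c in(('wrist',C),('top',Ct)):
  for d in spotter.regions_of(n,'cover')[:1]:
    r=rect(c,d['mask'],.056)[0]; print(n,d['conf'],r,toblock(r[0]))
t=tip(s,39.5)[0]; print(t,toblock(t[:2]*1000))
```

```text
[ 0.58208691 -0.10602091  0.33847321] 25.35 [ 0.26305011 -2.16975227  2.27729081]
wrist 0.84 ((543.9873046875, 7.330879211425781), (130.83639526367188, 90.56153106689453), 14.587262153625488) [-1.89599256 61.20008827]
top 0.82 ((544.8128662109375, 6.2824249267578125), (133.8826141357422, 92.15068054199219), 13.704952239990234) [-1.36243951 59.9769246 ]
[ 0.56380854 -0.03579738  0.05623575] [ 6.37310196 14.46091359]
```

Request:
apply_moves --plan '[{"offset":[0,0,0.004],"spin":0},{"offset":[0,0,0.007],"spin":0},{"offset":[0.0015,0,0.007],"spin":0},{"offset":[0.0028,0,0.007],"spin":0},{"offset":[0.0028,0,0.007],"spin":0},{"offset":[0.0028,0,0.004],"spin":0},{"offset":[0.0028,0,0.001],"spin":0},{"offset":[0.0028,0,0.001],"spin":0}]'

```text
t: 26.3
eef_pos: [0.5822, -0.1067, 0.3357]
tcp_rot: [0.432, 0.56, -0.432, 0.56]
contact_force: [-0.1, -0.7, -0.3]
finger_gap: 0.27
```

Request:
apply_moves --plan '[{"offset":[0,0,-0.002],"spin":0},{"offset":[0,0,-0.004],"spin":0},{"offset":[0,0,-0.005],"spin":0},{"offset":[0,0,-0.006],"spin":0},{"offset":[0,0,-0.006],"spin":0},{"offset":[0,0,-0.006],"spin":0}]'

```text
t: 26.9
eef_pos: [0.5809, -0.1013, 0.3357]
tcp_rot: [0.432, 0.559, -0.432, 0.56]
contact_force: [0.8, -1.1, -0.7]
finger_gap: 0.272
```

Run:
```python
from h import *
C,im=shot('wrist','w16.png'); s=status.state();print(s['eef_pos'],s['t'],s['contact_force'])
Ct,_=shot('top','t16.png')
for n,c in(('wrist',C),('top',Ct)):
  for d in spotter.regions_of(n,'cover')[:1]:
    r=rect(c,d['mask'],.056)[0]; print(n,d['conf'],r,toblock(r[0]))
t=tip(s,39.5)[0]; print(t,toblock(t[:2]*1000))
```

```text
[ 0.5808617  -0.1013029   0.33564712] 26.95 [ 0.96700875 -0.21106965 -0.52889794]
wrist 0.63 ((542.5098876953125, 12.658817291259766), (129.7438507080078, 89.33502197265625), 14.577280044555664) [-1.97786821 66.72846792]
top 0.95 ((542.385009765625, 11.373794555664062), (134.15745544433594, 91.08538055419922), 13.751611709594727) [-2.42368613 65.51680612]
[ 0.5626045  -0.03111273  0.05339999] [ 6.39301533 19.29778116]
```

Request:
apply_moves --plan '[{"offset":[0,0,-0.001],"spin":0},{"offset":[0,0,-0.0015],"spin":0},{"offset":[0,0,-0.0015],"spin":0},{"offset":[0,0,-0.0015],"spin":0}]'

```text
t: 27.5
eef_pos: [0.5805, -0.0999, 0.3356]
tcp_rot: [0.432, 0.559, -0.432, 0.56]
contact_force: [0.5, -1.1, -0.8]
finger_gap: 0.272
```

Request:
apply_moves --plan '[{"offset":[0,0,-0.001],"spin":0},{"offset":[0,0,-0.001],"spin":0},{"offset":[0,0,-0.001],"spin":0},{"offset":[0,0,-0.001],"spin":0}]'

```text
t: 27.9
eef_pos: [0.5802, -0.0989, 0.3356]
tcp_rot: [0.432, 0.56, -0.432, 0.559]
contact_force: [1.1, -1.7, -0.1]
finger_gap: 0.276
```

Request:
apply_moves --plan '[{"offset":[0,0,-0.001],"spin":0},{"offset":[0,0,-0.001],"spin":0},{"offset":[0,0,-0.001],"spin":0},{"offset":[0,0,-0.001],"spin":0}]'

```text
t: 28.3
eef_pos: [0.5802, -0.0981, 0.3358]
tcp_rot: [0.432, 0.559, -0.432, 0.56]
contact_force: [2.0, -4.0, -0.0]
finger_gap: 0.274
```

Request:
apply_moves --plan '[{"offset":[0,0,-0.0005],"spin":0},{"offset":[0,0,-0.001],"spin":0},{"offset":[0,0,-0.001],"spin":0},{"offset":[0,0,-0.001],"spin":0}]'

```text
t: 28.7
eef_pos: [0.58, -0.0973, 0.336]
tcp_rot: [0.432, 0.559, -0.432, 0.56]
contact_force: [2.7, -6.0, 0.7]
finger_gap: 0.267
```

Run:
```python
from h import *
C,im=shot('wrist','w17.png'); s=status.state();print(s['eef_pos'],s['t'],s['contact_force'])
for d in spotter.regions_of('wrist','cover')[:1]:
    r=rect(C,d['mask'],.056)[0]; print(d['conf'],r,toblock(r[0]))
Cs,im2=shot('scene','s17.png')
im3=cv2.imread('pics/w17.png')[:,:,::-1]
# gap profile: sample image along block y across the bar/cover interface
a=np.radians(BY); u=np.array([np.cos(a),np.sin(a)]);v=np.array([-u[1],u[0]])
for x in(-55,-20,20,55):
    P=[np.r_[(B0+x*u+y*v)/1000,.056] for y in np.arange(104,122,1)]; px=proj(C,P)
    print(x,[int(im[int(round(q[1])),int(round(q[0]))].mean()) if 0<=q[1]<480 else -1 for q in px])
```

```text
[ 0.58002069 -0.09733284  0.33601423] 28.75 [ 2.33090517 -5.35190164  0.11769509]
0.96 ((541.9327392578125, 15.33694839477539), (129.64242553710938, 90.1613998413086), 14.996158599853516) [-1.85891671 69.46549862]
-55 [238, 227, 227, 227, 231, 236, 236, 238, 236, 152, 124, 112, 236, 238, 236, 152, 150, -1]
-20 [238, 238, 238, 238, 238, 238, 238, 239, 237, 155, 140, 99, 224, 238, 238, 238, 238, -1]
20 [238, 239, 238, 239, 238, 239, 238, 239, 238, 239, 155, 98, 206, 238, 238, 238, 238, -1]
55 [99, 47, 50, 51, 51, 49, 59, 238, 238, 230, 156, 95, 186, 239, 238, 238, 236, -1]
```

Request:
apply_moves --plan '[{"offset":[0,0,0.004],"spin":0},{"offset":[0,0,0.012],"spin":0},{"offset":[-0.01,0,0.025],"spin":0},{"offset":[-0.04,0,0.03],"spin":0},{"offset":[-0.07,0,0.03],"spin":0},{"offset":[-0.09,0,0.03],"spin":0},{"offset":[-0.09,0,0.03],"spin":0}]'

```text
t: 29.55
eef_pos: [0.5881, -0.1269, 0.4292]
tcp_rot: [0.433, 0.558, -0.432, 0.561]
contact_force: [0.4, -0.4, -1.4]
finger_gap: 0.266
```

Run:
```python
from h import *
C,im=shot('wrist','w18.png'); Cs,im2=shot('scene','s18.png'); Ct,im3=shot('top','t18.png')
s=status.state();print(s['eef_pos'],s['t'],s['contact_force'])
for n,c in(('wrist',C),('top',Ct)):
  for d in spotter.regions_of(n,'cover')[:1]:
    r=rect(c,d['mask'],.056)[0]; print(n,d['conf'],r,toblock(r[0]))
a=np.radians(BY); u=np.array([np.cos(a),np.sin(a)]);v=np.array([-u[1],u[0]])
for x in(-55,-20,20,55):
    px=proj(C,[np.r_[(B0+x*u+y*v)/1000,.056] for y in np.arange(100,136,1)])
    print(x,[int(im[int(round(q[1])),int(round(q[0]))].mean()) if 0<=q[1]<480 else -1 for q in px])
t,lx,ly,lz=tip(s,39.5); P=[t-lx*.0275,t+lx*.0275,t-ly*.075-lx*.0275]; print(proj(C,[p+lz*.0025 for p in P]).round(0).tolist())
M=im[100:320,321].astype(int).mean(1); print([int(x) for x in M[::3]])
cv2.imwrite('pics/c18.png',np.hstack([cv2.resize(im[0:320,160:480],(500,500)),cv2.resize(im2[200:340,220:360],(300,300)).repeat(1,0) if 0 else cv2.resize(im2[190:350,210:300],(281,500))])[:,:,::-1])
# return target
f=np.array([np.cos(np.radians(71.8)),np.sin(np.radians(71.8))])
print('to rest',off([.5687,.281,.425],-18.16,s))
```

```text
[ 0.58683857 -0.1262453   0.42468316] 29.7 [-0.4892003   0.89921086 -0.76223049]
wrist 0.56 ((542.048583984375, 14.8997802734375), (129.66000366210938, 90.42193603515625), 14.979707717895508) [-1.85740406 69.01324462]
top 0.72 ((541.7645263671875, 14.56369400024414), (134.12841796875, 94.40910339355469), 16.046266555786133) [-2.21722747 68.75992698]
-55 [239, 239, 239, 239, 239, 228, 227, 228, 232, 239, 239, 239, 237, 154, 98, 109, 204, 239, 237, 153, 152, 76, 83, 85, 86, 90, 87, -1, -1, -1, -1, -1, -1, -1, -1, -1]
-20 [239, 238, 239, 239, 239, 239, 240, 239, 239, 240, 239, 239, 238, 156, 111, 100, 184, 239, 239, 239, 239, 239, 239, 239, 239, 239, 239, -1, -1, -1, -1, -1, -1, -1, -1, -1]
20 [239, 236, 239, 239, 239, 239, 239, 239, 239, 239, 239, 239, 239, 238, 128, 100, 164, 239, 239, 239, 240, 238, 239, 239, 239, 239, 239, -1, -1, -1, -1, -1, -1, -1, -1, -1]
55 [239, 239, 239, 238, 150, 54, 54, 51, 51, 52, 125, 238, 232, 232, 141, 99, 136, 233, 239, 239, 237, 157, 52, 86, 90, 92, 92, -1, -1, -1, -1, -1, -1, -1, -1, -1]
[[280.0, 147.0], [354.0, 147.0], [275.0, 237.0]]
[240, 132, 162, 240, 240, 239, 239, 110, 169, 178, 177, 177, 176, 172, 172, 173, 172, 189, 188, 187, 188, 188, 187, 188, 188, 187, 187, 186, 187, 187, 186, 186, 187, 186, 185, 185, 184, 185, 186, 186, 186, 186, 184, 156, 135, 137, 137, 123, 110, 57, 50, 50, 50, 49, 51, 48, 51, 49, 51, 50, 51, 50, 51, 49, 48, 48, 48, 50, 48, 49, 49, 48, 49, 49]
to rest (array([-1.000e-04,  8.500e-02, -3.987e-01]), np.float64(0.5716), 'yaw now', np.float64(14.59), 'pos', array([ 0.5868, -0.1262,  0.4247]))
```

Request:
apply_moves --plan '[{"offset":[0,0.006,-0.03],"spin":0.05},{"offset":[0,0.016,-0.075],"spin":0.12},{"offset":[0,0.026,-0.12],"spin":0.19},{"offset":[0,0.036,-0.165],"spin":0.26},{"offset":[0,0.046,-0.21],"spin":0.33},{"offset":[0,0.056,-0.255],"spin":0.4},{"offset":[0,0.066,-0.3],"spin":0.47},{"offset":[0,0.076,-0.345],"spin":0.54}]'

```text
t: 30.6
eef_pos: [0.5732, 0.2288, 0.4243]
tcp_rot: [-0.566, -0.423, 0.567, -0.423]
contact_force: [0.9, -0.0, -0.9]
finger_gap: 0.274
```

Run:
```python
from h import *
print('to rest',off([.5687,.281,.4253],-18.16))
```

```text
to rest (array([-0.0011, -0.0191, -0.0487]), np.float64(0.0293), 'yaw now', np.float64(-16.48), 'pos', array([0.5732, 0.2288, 0.4243]))
```

Request:
apply_moves --plan '[{"offset":[-0.001,-0.008,-0.02],"spin":0.029},{"offset":[-0.001,-0.015,-0.038],"spin":0.029},{"offset":[-0.001,-0.019,-0.0485],"spin":0.029},{"offset":[-0.001,-0.019,-0.0485],"spin":0.029},{"offset":[-0.001,-0.019,-0.0485],"spin":0.029},{"offset":[-0.001,-0.019,-0.0485],"spin":0.029}]'

```text
t: 31.2
eef_pos: [0.5694, 0.2777, 0.4265]
tcp_rot: [-0.572, -0.415, 0.572, -0.415]
contact_force: [-0.4, -0.6, -1.4]
finger_gap: 0.272
```

Run:
```python
from h import *
C,im=shot('wrist','w19.png')
s=status.state();print(s['t'],off([.5687,.281,.2953],-18.16,s))
a=cv2.imread('pics/w4.png');b=cv2.imread('pics/w19.png')
# lifter shift in the picture since first lift (template of blade/shank/handle region)
for nm,(r0,r1,c0,c1) in {'front':(135,175,270,370),'rear':(215,270,270,370)}.items():
    T=a[r0:r1,c0:c1]; m=cv2.matchTemplate(b[r0-25:r1+25,c0-25:c1+25],T,cv2.TM_CCOEFF_NORMED); _,v,_,p=cv2.minMaxLoc(m); print(nm,v,np.array(p)-25)
g=lambda f,c:[int(x) for x in f[130:260:2,c].astype(int).mean(1)]
print(g(a,321));print(g(b,321))
```

```text
31.25 (array([ 0.1313, -0.0017, -0.0029]), np.float64(0.0017), 'yaw now', np.float64(-18.06), 'pos', array([0.5694, 0.2778, 0.4266]))
front 0.8721065521240234 [1 5]
rear 0.9799063801765442 [0 0]
[106, 107, 92, 77, 70, 70, 69, 80, 185, 184, 242, 242, 243, 242, 242, 242, 242, 242, 242, 242, 242, 241, 241, 241, 241, 241, 241, 241, 241, 241, 241, 241, 240, 241, 240, 240, 241, 241, 241, 241, 241, 238, 238, 238, 237, 237, 238, 238, 237, 238, 192, 193, 192, 193, 193, 192, 156, 156, 153, 74, 74, 73, 75, 74, 75]
[117, 85, 119, 118, 150, 186, 175, 132, 133, 132, 241, 242, 242, 242, 242, 242, 242, 242, 242, 242, 242, 241, 240, 240, 241, 241, 241, 241, 241, 240, 240, 241, 241, 240, 240, 240, 240, 241, 241, 240, 240, 241, 241, 238, 237, 237, 237, 238, 238, 237, 194, 193, 192, 192, 192, 191, 156, 155, 162, 75, 76, 75, 75, 73, 73]
```

Request:
apply_moves --plan '[{"offset":[0.02,-0.0015,-0.003],"spin":0},{"offset":[0.05,-0.0015,-0.003],"spin":0},{"offset":[0.08,-0.0015,-0.003],"spin":0},{"offset":[0.1,-0.0015,-0.003],"spin":0},{"offset":[0.1,-0.0015,-0.003],"spin":0},{"offset":[0.1,-0.0015,-0.003],"spin":0},{"offset":[0.1,-0.0015,-0.003],"spin":0}]'

```text
t: 31.95
eef_pos: [0.5694, 0.2821, 0.3282]
tcp_rot: [0.573, 0.415, -0.571, 0.416]
contact_force: [-0.6, 0.3, -0.9]
finger_gap: 0.272
```

Run:
```python
from h import *
s=status.state();print(s['t'],off([.5687,.281,.2953],-18.16,s),s['contact_force'])
```

```text
31.95 (array([ 0.0329, -0.0004,  0.0013]), np.float64(0.0024), 'yaw now', np.float64(-18.02), 'pos', array([0.5694, 0.2821, 0.3282])) [-0.56176081  0.28072813 -0.92966111]
```

Request:
apply_moves --plan '[{"offset":[0.006,0,0.0013],"spin":0.002},{"offset":[0.012,0,0.0013],"spin":0.002},{"offset":[0.018,0,0.0013],"spin":0.002},{"offset":[0.024,0,0.0013],"spin":0.002},{"offset":[0.027,0,0.0013],"spin":0.002},{"offset":[0.027,0,0.0013],"spin":0.002},{"offset":[0.027,0,0.0013],"spin":0.002}]'

```text
t: 32.65
eef_pos: [0.5683, 0.281, 0.2995]
tcp_rot: [-0.572, -0.415, 0.573, -0.415]
contact_force: [0.3, -0.1, -1.2]
finger_gap: 0.272
```

Run:
```python
from h import *
s=status.state();print(s['t'],off([.5687,.281,.2953],-18.16,s),s['contact_force'])
```

```text
32.65 (array([ 0.0042,  0.0004, -0.0001]), np.float64(0.0009), 'yaw now', np.float64(-18.11), 'pos', array([0.5683, 0.281 , 0.2995])) [ 0.30898609 -0.09435274 -1.16817356]
```

Aligned to within 0.5 mm. I'll lower the last few millimetres and feel for the plate.

Request:
apply_moves --plan '[{"offset":[0.001,0.0003,0],"spin":0},{"offset":[0.002,0.0003,0],"spin":0},{"offset":[0.003,0.0003,0],"spin":0},{"offset":[0.0035,0.0003,0],"spin":0},{"offset":[0.0035,0.0003,0],"spin":0}]'

```text
t: 33.15
eef_pos: [0.5686, 0.2809, 0.2961]
tcp_rot: [0.572, 0.415, -0.572, 0.415]
contact_force: [-1.0, -0.5, -1.2]
finger_gap: 0.272
```

Run:
```python
from h import *
s=status.state();print(s['t'],off([.5687,.281,.2953],-18.16,s),s['contact_force'])
```

```text
33.15 (array([ 0.0008,  0.0001, -0.0001]), np.float64(0.001), 'yaw now', np.float64(-18.11), 'pos', array([0.5686, 0.2809, 0.2961])) [-0.96349362 -0.52079084 -1.1979849 ]
```

Request:
apply_moves --plan '[{"offset":[0.0007,0,0],"spin":0},{"offset":[0.0007,0,0],"spin":0},{"offset":[0.0007,0,0],"spin":0}]'

```text
t: 33.45
eef_pos: [0.5687, 0.281, 0.2956]
tcp_rot: [0.573, 0.415, -0.572, 0.415]
contact_force: [0.4, 0.8, -0.7]
finger_gap: 0.271
```

Request:
apply_moves --plan '[{"offset":[0,0,0],"spin":0},{"offset":[0,0,0],"spin":0},{"offset":[0,0,0],"spin":0},{"offset":[0,0,0],"spin":0},{"offset":[0,0,0],"spin":0},{"offset":[0,0,0],"spin":0},{"offset":[0,0,0],"spin":0},{"offset":[0,0,0],"spin":0}]' --fingers 0.8

```text
t: 34.25
eef_pos: [0.5685, 0.2809, 0.2954]
tcp_rot: [-0.572, -0.415, 0.572, -0.415]
contact_force: [0.9, 0.0, -0.5]
finger_gap: 0.894
```

Request:
apply_moves --plan '[{"offset":[0,0,0],"spin":0},{"offset":[-0.01,0,0],"spin":0},{"offset":[-0.03,0,0],"spin":0},{"offset":[-0.06,0,0],"spin":0},{"offset":[-0.1,0,0],"spin":0},{"offset":[-0.135,0,0.01],"spin":0},{"offset":[-0.135,0,0.02],"spin":0},{"offset":[-0.135,0,0.02],"spin":0}]'

```text
t: 35.05
eef_pos: [0.562, 0.261, 0.4317]
tcp_rot: [0.573, 0.415, -0.572, 0.415]
contact_force: [-0.5, -0.4, -0.4]
finger_gap: 0.903
```

Run:
```python
from h import *
C,im=shot('wrist','w20.png'); Cs,im2=shot('scene','s20.png'); Ct,im3=shot('top','t20.png')
s=status.state();print(s['t'],s['eef_pos'],s['contact_force'],s['finger_gap'])
for n,c,q,z in(('wrist',C,'lifter_grip',.132),('wrist',C,'lifter',.012),('scene',Cs,'lifter_grip',.132)):
    for d in spotter.landmark_of(n,q)[:1]: print(n,q,d['conf'],back(c,d['centre'],z).round(4))
for d in spotter.regions_of('top','cover')[:1]:
    r=rect(Ct,d['mask'],.056)[0]; print(d['conf'],r,toblock(r[0]))
z=np.hstack([cv2.resize(im[60:320,190:450],(400,400)),cv2.resize(im2[200:440,210:450],(400,400))]); cv2.imwrite('pics/c20.png',z[:,:,::-1])
```

```text
35.2 [0.56202149 0.26178195 0.42917076] [-0.13417368  0.17262895 -0.94844263] 0.899490657170527
wrist lifter_grip 0.75 [0.5706 0.2828 0.132 ]
wrist lifter 0.82 [0.5905 0.3575 0.012 ]
scene lifter_grip 0.93 [0.567  0.2818 0.132 ]
0.71 ((542.06640625, 13.882396697998047), (129.7530059814453, 90.67040252685547), 15.000280380249023) [-2.09747151 68.02442988]
```

View pics/c20.png

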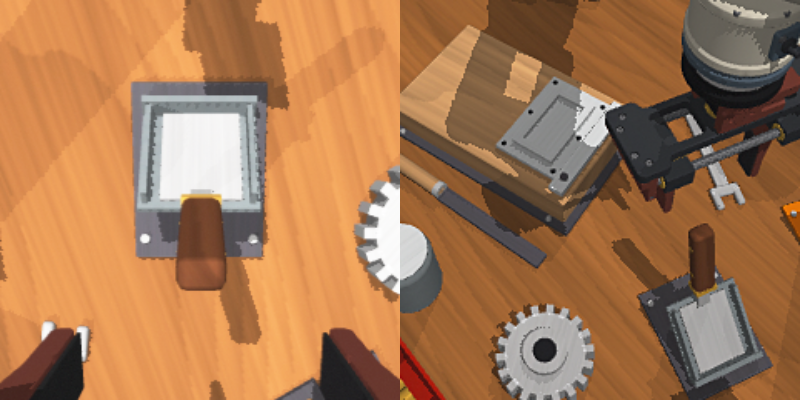

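Viewed: the lifter is seated in the grey rest, centred between the cheeks, and the cover lies register up at the bar. I'll take one numeric look from straight above the joint to check that it is flush.

Run:
```python
from h import *
print(off([.51,.0,.36],-18.1))
```

```text
(array([0.0695, 0.0318, 0.2653]), np.float64(0.0001), 'yaw now', np.float64(-18.09), 'pos', array([0.5623, 0.2621, 0.4293]))
```

Request:
apply_moves --plan '[{"offset":[0,0.005,0.04],"spin":0},{"offset":[0,0.01,0.085],"spin":0},{"offset":[0,0.016,0.13],"spin":0},{"offset":[0,0.021,0.175],"spin":0},{"offset":[0,0.027,0.22],"spin":0},{"offset":[0.02,0.032,0.265],"spin":0},{"offset":[0.05,0.032,0.265],"spin":0},{"offset":[0.06,0.032,0.265],"spin":0}]'

```text
t: 36.2
eef_pos: [0.5094, -0.001, 0.368]
tcp_rot: [-0.572, -0.415, 0.574, -0.413]
contact_force: [-0.7, -0.2, -0.4]
finger_gap: 0.902
```

Run:
```python
from h import *
C,im=shot('wrist','w21.png'); s=status.state(); print(s['t'],s['eef_pos'])
M=cv2.Rodrigues(C[1])[0]; print('cam',-M.T@C[2])
a=np.radians(BY); u=np.array([np.cos(a),np.sin(a)]);v=np.array([-u[1],u[0]]); g=im.astype(np.float32).mean(2)
ys=np.arange(106,136,.5)
for x in(-60,-40,-20,0,20,40,55):
    px=proj(C,[np.r_[(B0+x*u+y*v)/1000,.058] for y in ys]).astype(np.float32)
    p=cv2.remap(g,px[:,0].copy(),px[:,1].copy(),cv2.INTER_LINEAR)[:,0]
    dark=ys[p<190]; print(x,'dark',dark[:14], int(p[(ys>108)&(ys<120)].min()))
```

```text
36.25 [ 5.09550997e-01 -2.26943292e-04  3.67507960e-01]
cam [0.52958672 0.06200807 0.34707581]
-60 dark [106.  106.5 107.  107.5 108.  108.5 109.  109.5 110.  112.  112.5 113.
 113.5 114. ] 48
-40 dark [114.  114.5 134.5 135.  135.5] 160
-20 dark [113.  113.5 114.  114.5 134.5 135.  135.5] 161
0 dark [106.  106.5 107.  107.5 108.  108.5 109.  109.5 110.  112.5 113.  113.5
 114.  114.5] 56
20 dark [114.  114.5 135.  135.5] 162
40 dark [113.5 114.  114.5 115.  135.  135.5] 160
55 dark [106.  106.5 107.  107.5 108.  108.5 109.  109.5 110.  110.5 114.  114.5
 115.  118.5] 39
```

The joint shows only a faint, even line less than 1 mm wide along its whole length, so the cover is flush. I'm handing in.

```bash
python3 -c "
from rig import order,status
print(status.state()['t'],order.sign_off())"
```

```text
the job is handed in; nothing more can be done
36.25 None
```

The job is done and handed in at about 36 s of the 72 s allowed. No verdict is reported.

- **Tipping:** I took the lifter from the grey rest and worked its tip under the cover's overhanging long edge. I tipped the cover over onto its outer face; it lies flat with its register up. During the tip the cover slid about 8 mm towards the stop bar.
- **Pushing:** After tipping, the cover hung a few millimetres over the block's +x side. I nudged it back about 20 mm with the blade on its short edge, then pushed it to the stop bar until I felt about 6 N against the bar. On the first part of that push the blade ran about 3 mm too high, so I backed off, lowered it and pushed again.
- **Lifter:** It went back to the pose it was taken from. The wrist picture shows it centred between the cheeks, and its handle point is within about 2–3 mm of where it was at the start.

**Last checks:**
- From straight above the joint, only a faint, even line less than 1 mm wide shows between cover and bar along its whole length.
- The cover is about 2 mm off centre across the block and fully on it. Its measured yaw is 15.0° against 14.6° for the bar, which is within camera error but not an exact match.
- In the close pictures I saw nothing else disturbed, though I didn't measure the bystanders' positions at the end. The gripper's fingers stayed off the cover.

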